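# Fit the heat sinks to their circuit boards

### The job

Fit the four heat sinks to the four circuit boards: each board has one pink thermal pad, and the heat sink that belongs on it is the one whose footprint has the same shape as the pad and is slightly bigger all round. Lower each one gently onto its pad without dropping it, fins up, centred on the pad and square with it, and let go. Leave the loose round capacitor and the loose yellow transformer standing where they are.

Things in the scene. Friction and masses are not known exactly. Their poses are not given: they have to be found in the camera images.
- sink_large: Large square heat sink, black, with a grid of square pins: 56 x 56 mm, 30 mm high. Weighs about 110 g. Flat underside, fins up. Origin: centre of the underside; z up. It can be gripped on its outside like a solid block.
- sink_long: Long heat sink, bare aluminium, with seven fins along its length: 92 mm long (its x axis), 36 mm wide (y), 28 mm high. Weighs about 120 g. Flat underside, fins up. Origin: centre of the underside; z up. It can be gripped on its outside like a solid block.
- sink_copper: Oblong copper-coloured heat sink with thin fins along its length: 70 mm long (its x axis), 48 mm wide (y), 22 mm high. Weighs about 220 g. Flat underside, fins up. Origin: centre of the underside; z up. It can be gripped on its outside like a solid block.
- sink_small: Small square heat sink, blue, with a grid of pins: 36 x 36 mm, 24 mm high. Weighs about 40 g. Flat underside, fins up. Origin: centre of the underside; z up. It can be gripped on its outside like a solid block.
- board_processor: Processor board: circuit board with a large square chip under a pink thermal pad 40 x 40 mm (sides along x and y). In a dark carrier 130 x 110 x 12 mm fixed to the bench; pad top 19 mm above the carrier's underside. Taller parts (to 30 mm above it) only near the corners, over 20 mm from the pad's centre along both axes. Origin: at the carrier's underside, straight below the pad's centre; z up.
- board_drive: Motor drive board: circuit board with a row of four power transistors under one long pink thermal pad, 76 mm (x axis) by 20 mm (y). In a dark carrier 130 x 110 x 12 mm fixed to the bench; pad top 19 mm above the carrier's underside. Taller parts (to 30 mm above it) only near the corners, over 20 mm from the pad's centre along both axes. Origin: at the carrier's underside, straight below the pad's centre; z up.
- board_supply: Supply board: circuit board with a flat converter under an oblong pink thermal pad, 54 mm (x axis) by 32 mm (y). In a dark carrier 130 x 110 x 12 mm fixed to the bench; pad top 19 mm above the carrier's underside. Taller parts (to 30 mm above it) only near the corners, over 20 mm from the pad's centre along both axes. Origin: at the carrier's underside, straight below the pad's centre; z up.
- board_radio: Radio board: circuit board with a small square chip under a pink thermal pad 20 x 20 mm (sides along x and y). In a dark carrier 130 x 110 x 12 mm fixed to the bench; pad top 19 mm above the carrier's underside. Taller parts (to 30 mm above it) only near the corners, over 20 mm from the pad's centre along both axes. Origin: at the carrier's underside, straight below the pad's centre; z up.
- capacitor: Bystander: loose dark round capacitor, 30 mm across, 45 mm high, standing upright. Origin: centre of the underside.
- transformer: Bystander: loose small transformer, yellow winding in a dark core, 40 x 30 mm, 32 mm high. Origin: centre of the underside.

How it is judged:
By the outcome, as a careful person would: the job done as asked, in the order asked, and still so for the second after the job is handed in, with the robot touching nothing.
It also fails if it takes over 112 s, if anything falls off the work surface, if the arm or the gripper's body presses on something with over 40 N, if the wrist force passes 120 N, or if a joint passes its speed limit or range.

### The arm

A 6-joint arm with a two-finger parallel gripper is mounted at the origin on the work surface. World frame = base frame: x ahead of the robot, y to its left, z up, the work surface at z = 0. Lengths are in m, angles in rad, forces in N, time in s.
With the tool pointing down it reaches from about 0.375 to 0.9 m from the base axis. Payload 3.1 kg.
Tool frame: the origin (TCP) lies midway between the tips of the shut fingers; the grasp point (between the pads) lies 19 mm behind it; z points along the fingers, y is the line along which they close (so a half turn about z gives the same grasp; the last joint's range is limited). The gripper opens to 85 mm and grips with 20 to 120 N. Pads are 22 mm wide; open, the fingers measure 114 mm over their backs; the gripper's body (76 mm by 85 mm) begins 54 mm behind the grasp point. The pads swing forward as they close: fully open they stand 13 mm farther back than shut.
Start: joints at [1.115, 0.527, 1.433, -0, 1.181, -0.178], TCP at [0.171, 0.601, 0.231] pointing down, gripper open.
Joint ranges: [-3.08, 3.08], [-0.75, 2.2], [0.22, 2.44], [-1.43, 4.57], [0, 2.65], [-2.85, 2.85]. Speed limits (rad/s): [2.79, 2.79, 3.14, 3.14, 3.14, 3.14].

### API

Orientations are given as a unit quaternion [x, y, z, w].
In Python, from station import manip gives the robot as it stands. The module is installed in compiled form; this text tells all that it offers.
- The arm moves only by the tool apply_moves, never from a script. Its arguments are lists of equal length, an entry for each row: "claw": the gripper's target within -1 to 1 (fully open at 1, half-way at 0, shut at -1); "travel": the shift along the tool's x, y, z scaled (see below), a list of three; "turn": the turn, a rotation vector about the tool's x, y, z scaled (see below), a list of three. In form: {"claw": [claw, ...], "travel": [[dx, dy, dz], ...], "turn": [[rx, ry, rz], ...]}. A call has 1 to 5 rows; each row is the pose to reach, as a shift and turn from the pose commanded when the call began, along the tool's axes at that moment, turning the shorter way round; what a row does not reach only later rows make up. The controller multiplies each number of a shift by 800 mm and each number of a turn by 180 degrees. A row lasts 1/12 s, in which the tool goes at most 41.7 mm and 7.16 degrees, less where a joint would pass 70% of its speed; a pose out of reach is approached as far as the arm can. A call with a number of a shift or a turn outside -1 to 1 is refused whole. A call with a gripper value outside its range is refused whole. The fingers move at their own pace and stop on an object; "newtons" is the grip in N (left out, the last holds). Time passes only in rows, so rows that repeat a pose let the fingers close. It gives the time, the measured TCP pose, the force, the opening and the grip force at its end, in the units of the state.
- manip.sense(): the state, without advancing time (a new reading comes with each control period).
- manip.snapshot(name): name is "scene" or "side" or "wrist"; returns a dict with "pixels" (420x560x3 uint8, red, green, blue), "depth" (420x560 float32, m along the optical axis (not along the pixel's ray), 0 where there is no reading), "intrinsics" (3x3 intrinsics, pixels), "R" (3x3) and "t" (3): a world point X has camera coordinates R X + t. Camera axes: x right, y down, z forward; pixel columns grow to the right and rows downward; lengths in m; the calibration is good to about 2 mm. The wrist camera is an equidistant fisheye: a pixel r from the principal point sees the ray r / f radians off the axis. A picture is of the moment at which its call begins.
- manip.sign_off(): hands the job in; it is judged then, once.
The state is a dict: "t": time; "q": joint angles; "qd": joint speeds; "tau": joint torques, N m; "tcp_pos": TCP position; "tool_rot": TCP orientation; "force": force on the tool from outside, world axes, zero at the start; "ft_torque": the same for the moment, N m; "finger_gap": opening from 0.0 (shut) to 1.0 (fully open); "gripper_force": force on a finger pad.
Only numpy, scipy, OpenCV 4.12 (cv2) and the standard library are available. Lean on these libraries where they do the work, as an engineer would, in place of code of your own. Each camera call takes 0.05 s, during which the arm holds its last target. There are 200 camera calls.

## Working session

There is one attempt and no reset: what is moved stays moved. The work goes in short steps, Python scripts to look and compute and a tool call to move; the robot and the scene stay as the last step left them, time stands still between calls to the robot, and variables do not carry over. Pictures are saved under pics/ and viewed, at most 14 in all, crops included, and the job is handed in when it is done.

Besides the shell and the picture viewer there is one more tool, called by a JSON object that holds its "fn" and its "kwargs". apply_moves: Moves the arm, as the interface text tells. Shifts and turns lie within -1 to 1; 1 stands for 800 mm of shift or 180 degrees of turn. Its arguments: {"type":"object","properties":{"claw":{"type":"array","items":{"type":"number"}},"travel":{"type":"array","items":{"type":"array","items":{"type":"number"}}},"turn":{"type":"array","items":{"type":"array","items":{"type":"number"}}},"newtons":{"type":"number"}},"required":["claw","travel","turn"]}

```bash
mkdir -p pics; python3 - <<'E'
from station import manip
import cv2,numpy as np
print(manip.sense())
for n in ("scene","side"):
    s=manip.snapshot(n); cv2.imwrite(f"pics/{n}0.png",s["pixels"][:,:,::-1]); np.savez(f"{n}0.npz",**s)
    print(n,s["intrinsics"].round(1).tolist(),(-s["R"].T@s["t"]).round(3),s["R"].round(3).tolist())
E
```

```text
{'t': 0.0, 'q': array([ 1.11453746e+00,  5.28429426e-01,  1.43390892e+00,  2.36659210e-05,
        1.18138494e+00, -1.78530997e-01]), 'qd': array([ 8.78690252e-04, -1.01845162e-03,  1.02206663e-03, -1.21480231e-03,
        2.16646657e-03,  4.19018900e-05]), 'tau': array([ 2.09950454e-04, -4.42362499e+01, -1.78026617e+01, -8.72011788e-05,
        8.41752189e-03,  2.72666306e-06]), 'tcp_pos': array([0.17102195, 0.60040505, 0.23035408]), 'tool_rot': array([ 1.38422457e-01,  9.90372702e-01, -1.00869297e-03, -3.42873936e-04]), 'force': array([-0.31254713, -0.06470901, -0.17605293]), 'ft_torque': array([ 0.04046681, -0.03376096, -0.00697742]), 'gripper_force': 0.0, 'finger_gap': 1.0000367060862354}
scene [[532.1, 0.0, 285.0], [0.0, 532.1, 210.2], [0.0, 0.0, 1.0]] [1.477 0.266 0.773] [[-0.294, 0.956, 0.02], [0.575, 0.193, -0.795], [-0.763, -0.222, -0.606]]
side [[405.1, 0.0, 278.0], [0.0, 405.1, 205.6], [0.0, 0.0, 1.0]] [-0.016 -0.668  0.561] [[0.751, -0.659, -0.024], [-0.353, -0.37, -0.859], [0.558, 0.654, -0.511]]
```

View pics/scene0.png

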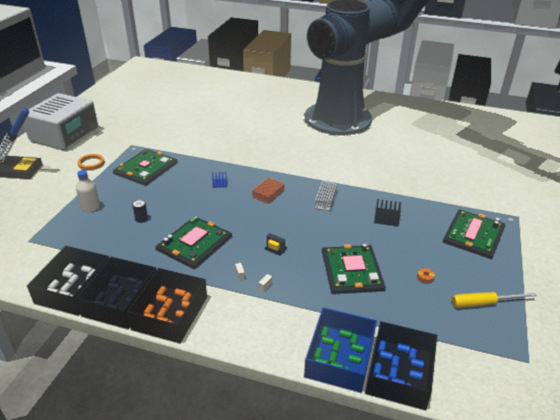

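View pics/side0.png

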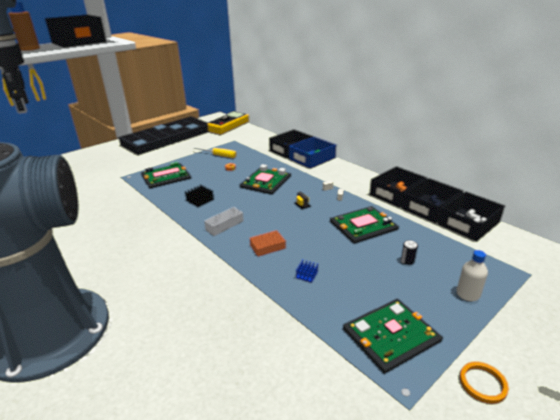

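The scene view shows four boards with pads at about (145,163), (194,237), (353,263) and (475,231). The sinks are at (219,180) blue, (268,190) copper, (326,195) long and (388,212) black. The capacitor is at (140,210) and the transformer at (276,243). The side view agrees.

```bash
cat > h.py <<'E'
import numpy as np, cv2
def rays(s,uv,fish=False):
    K=s["intrinsics"]; uv=np.asarray(uv,float).reshape(-1,2)
    a=(uv-[K[0,2],K[1,2]])/[K[0,0],K[1,1]]
    if fish:
        th=np.linalg.norm(a,axis=1,keepdims=True)
        d=np.hstack([a/np.maximum(th,1e-9)*np.sin(th),np.cos(th)])
    else: d=np.hstack([a,np.ones((len(a),1))])
    return -s["R"].T@s["t"], d@s["R"]
def plane(s,uv,z,fish=False):
    c,d=rays(s,uv,fish); return (c+d*((z-c[2])/d[:,2])[:,None])[:,:2]
def cloud(s,fish=False):
    h,w=s["depth"].shape; uv=np.stack(np.meshgrid(np.arange(w),np.arange(h)),-1).reshape(-1,2)
    c,d=rays(s,uv,fish); k=d@s["R"].T[:,2]
    return (c+d*(s["depth"].reshape(-1,1)/k[:,None])).reshape(h,w,3)
def rect(xy):
    (cx,cy),(w,h),a=cv2.minAreaRect((np.asarray(xy)*1000).astype(np.float32))
    if w<h: w,h,a=h,w,a+90
    a=(a+90)%180-90
    return [round(float(v),1) for v in (cx,cy,w,h,a)]   # mm, deg of the long side
E
python3 - <<'E'
from h import *
for n in("scene","side"):
    s=dict(np.load(n+"0.npz")); P=cloud(s)
    s_=cv2.cvtColor(s["pixels"],cv2.COLOR_RGB2HSV)
    H,S,V=[s_[...,i].astype(int) for i in range(3)]
    ws=(P[...,0]>.2)&(P[...,0]<.95)&(abs(P[...,1])<.75)&(s["depth"]>0)
    pink=ws&((H>165)|(H<8))&(S>40)&(S<150)&(V>170)
    print(n,"pads")
    for m,k in((pink,0),(ws&(P[...,2]>.008)&(P[...,2]<.06),1)):
        nn,L,st,ce=cv2.connectedComponentsWithStats(m.astype(np.uint8))
        if k: print("tall")
        for i in range(1,nn):
            if st[i,4]<40: continue
            c=cv2.findContours((L==i).astype(np.uint8),0,2)[0][0].reshape(-1,2)
            if k==0: print(ce[i].round(),rect(plane(s,c,.019)))
            else: 
                q=P[L==i]; print(ce[i].round(),rect(q[:,:2]),"zmax",np.percentile(q[:,2],95).round(3), np.median(s["pixels"][L==i],0))
E
```

```text
scene pads
[473. 228.] [454.9, 413.6, 77.2, 21.0, -12.6]
[193. 235.] [677.9, -174.1, 54.7, 33.3, -16.5]
[354. 262.] [652.2, 177.0, 41.5, 41.2, 23.5]
tall
[ 68. 133.] [383.2, -676.5, 171.5, 74.7, -30.6] zmax 0.058 [69. 81. 77.]
[144. 166.] [449.2, -421.1, 134.0, 115.8, -12.2] zmax 0.019 [ 64. 111.  75.]
[ 90. 161.] [473.4, -569.4, 72.3, 65.1, 46.1] zmax 0.013 [207. 137.  58.]
[ 20. 167.] [560.3, -715.7, 79.4, 75.3, 9.6] zmax 0.024 [68. 69. 63.]
[267. 189.] [456.0, -77.6, 75.3, 51.3, -15.5] zmax 0.025 [156.  96.  70.]
[325. 195.] [435.5, 64.2, 102.4, 36.9, 2.3] zmax 0.03 [140. 144. 146.]
[ 88. 200.] [651.8, -451.0, 43.8, 28.7, -45.1] zmax 0.057 [121. 121. 114.]
[376. 210.] [458.9, 192.1, 61.1, 7.1, 1.0] zmax 0.033 [62.5 69.  71.5]
[139. 210.] [645.4, -323.2, 32.7, 28.8, 25.0] zmax 0.047 [42. 48. 53.]
[385. 211.] [458.9, 214.5, 62.1, 28.5, 4.9] zmax 0.033 [51. 55. 55.]
[396. 213.] [457.6, 237.5, 58.0, 16.7, 5.0] zmax 0.032 [51. 55. 55.]
[474. 232.] [459.2, 416.4, 137.8, 110.0, -12.6] zmax 0.024 [ 56. 107.  67.]
[193. 241.] [684.7, -171.5, 134.0, 113.4, -16.4] zmax 0.022 [ 51. 103.  67.]
[... 1708 characters left out ...]
, 34.4] zmax 0.027 [171. 178. 168.]
[303. 200.] [644.2, 15.6, 68.3, 31.4, 81.6] zmax 0.037 [85. 82. 35.]
[224. 220.] [432.8, 64.4, 94.6, 41.0, 2.2] zmax 0.033 [138. 143. 147.]
[364. 223.] [682.4, -172.5, 132.9, 113.4, -16.8] zmax 0.025 [ 46. 101.  57.]
[268. 242.] [453.7, -77.3, 70.4, 52.3, -16.3] zmax 0.027 [175.  95.  53.]
[409. 252.] [640.4, -325.4, 29.5, 29.1, -36.6] zmax 0.05 [69.  71.5 75.5]
[307. 270.] [449.2, -209.4, 39.8, 36.9, 21.9] zmax 0.028 [ 18.  46. 124.]
[470. 287.] [629.6, -465.4, 44.3, 26.4, -65.3] zmax 0.057 [123. 121. 112.]
[392. 334.] [445.7, -420.5, 131.3, 111.6, -11.9] zmax 0.021 [ 36. 110.  60.]
[485. 381.] [469.4, -570.1, 68.6, 66.7, -4.3] zmax 0.014 [234. 153.  25.]
```

```bash
cat >> h.py <<'E'
from scipy.spatial.transform import Rotation as Ro
def plan(*targets, start=None):
    """targets: (x,y,z mm, closing angle deg); prints the moves split in calls of at most 5 rows"""
    from station import manip
    s=manip.sense(); p=s["tcp_pos"]*1000; R=Ro.from_quat(s["tool_rot"])
    print("t",round(s["t"],2),"tcp",p.round(1),"closing",round(float(np.degrees(np.arctan2(*R.as_matrix()[[1,0],1]))),2),"gap",round(s["finger_gap"],3),"grip",round(s["gripper_force"],1),"F",s["force"].round(1),"q",s["q"].round(2))
    for x,y,z,a in targets:
        c=np.radians(a); Y=np.array([np.cos(c),np.sin(c),0]); Z=np.array([0,0,-1.]); G=np.array([x,y,z])
        T=Ro.from_matrix(np.column_stack([np.cross(Y,Z),Y,Z]))
        rv=(R.inv()*T).as_rotvec(); d=G-p
        n=max(1,int(np.ceil(max(np.linalg.norm(d)/205,np.degrees(np.linalg.norm(rv))/35))))
        for i in range(n):
            Ri=R*Ro.from_rotvec(rv*i/n); sh=Ri.inv().apply(d/n)/800; tu=rv/n/np.pi
            k=int(np.ceil(max(np.linalg.norm(d/n)/41.7,np.degrees(np.linalg.norm(rv/n))/7.16)))
            print("  rows",k,"travel",sh.round(4).tolist(),"turn",tu.round(4).tolist())
        p,R=G,T
E
python3 -c "
from h import *
plan((457,217,230,95.5))"
```

```text
t 0.1 tcp [171.1 600.4 230.4] closing 74.08 gap 1.003 grip 0.0 F [-0.2  0.  -0.1] q [ 1.11  0.53  1.43  0.    1.18 -0.18]
  rows 4 travel [-0.1584, -0.121, 0.0004] turn [-0.0002, -0.0001, -0.0397]
  rows 4 travel [-0.1421, -0.1397, 0.0003] turn [-0.0002, -0.0001, -0.0397]
  rows 4 travel [-0.1236, -0.1563, 0.0003] turn [-0.0002, -0.0001, -0.0397]
```

{"fn": "apply_moves", "kwargs": {"claw": [1,1,1,1], "travel": [[-0.1584,-0.121,0],[-0.1584,-0.121,0],[-0.1584,-0.121,0],[-0.1584,-0.121,0]], "turn": [[0,0,-0.0397],[0,0,-0.0397],[0,0,-0.0397],[0,0,-0.0397]]}}

```text
t: 0.43
tcp_pos: [0.2672, 0.471, 0.2308]
tool_rot: [0.076, 0.997, -0.001, -0.0]
force: [1.0, -0.3, -1.2]
finger_gap: 0.997
gripper_force: 0.0
```

{"fn": "apply_moves", "kwargs": {"claw": [1,1,1,1], "travel": [[-0.1421,-0.1397,0],[-0.1421,-0.1397,0],[-0.1421,-0.1397,0],[-0.1421,-0.1397,0]], "turn": [[0,0,-0.0397],[0,0,-0.0397],[0,0,-0.0397],[0,0,-0.0397]]}}

```text
t: 0.77
tcp_pos: [0.3626, 0.3434, 0.2311]
tool_rot: [0.014, 1.0, -0.0, -0.0]
force: [0.3, -0.1, 0.7]
finger_gap: 0.999
gripper_force: 0.0
```

{"fn": "apply_moves", "kwargs": {"claw": [1,1,1,1,1], "travel": [[-0.1236,-0.1563,0],[-0.1236,-0.1563,0],[-0.1236,-0.1563,0],[-0.1236,-0.1563,0],[-0.1236,-0.1563,0]], "turn": [[0,0,-0.0397],[0,0,-0.0397],[0,0,-0.0397],[0,0,-0.0397],[0,0,-0.0397]]}}

```text
t: 1.18
tcp_pos: [0.4624, 0.2125, 0.2314]
tool_rot: [-0.045, 0.999, -0.001, 0.002]
force: [-0.4, 0.1, 1.1]
finger_gap: 1.0
gripper_force: 0.0
```

```bash
python3 - <<'E'
from h import *
from station import manip
s=manip.snapshot("wrist"); np.savez("w1.npz",**s); cv2.imwrite("pics/w1.png",s["pixels"][:,:,::-1])
print(s["intrinsics"].round(1).tolist(),(-s["R"].T@s["t"]).round(4),s["R"].round(2).tolist(),(s["depth"]>0).mean())
plan()
E
```

```text
[[325.2, 0.0, 278.9], [0.0, 325.2, 210.0], [0.0, 0.0, 1.0]] [0.3898 0.2069 0.373 ] [[-0.09, 1.0, -0.0], [0.95, 0.09, 0.29], [0.29, 0.02, -0.96]] 0.9924659863945579
t 1.23 tcp [459.8 214.8 231.1] closing 95.16 gap 1.002 grip 0.0 F [-1.2  0.4 -0.8] q [ 0.22  0.37  1.72 -0.    1.05 -1.44]
```

View pics/w1.png

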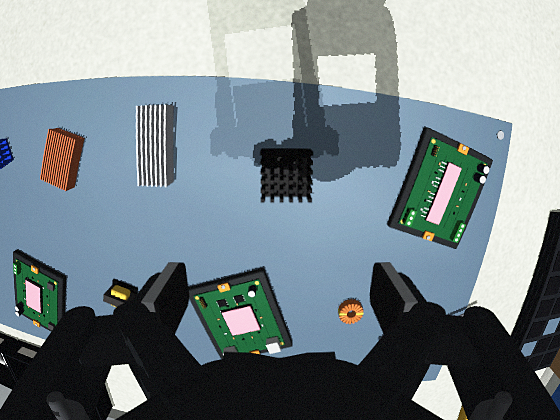

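The wrist view shows the black sink at (286,175), long sink at (156,145), copper sink at (63,158), and pads at (443,193), (240,320) and (34,297). I'll measure from this view.

```bash
cat >> h.py <<'E'
def measure(s,fish=True,zmin=.006,near=None,r=.12):
    P=cloud(s,fish); hsv=cv2.cvtColor(s["pixels"],cv2.COLOR_RGB2HSV).astype(int); H,S,V=[hsv[...,i] for i in range(3)]
    ws=(P[...,0]>.3)&(P[...,0]<.8)&(abs(P[...,1])<.55)&(s["depth"]>0)
    if near is not None: ws&=np.hypot(P[...,0]-near[0]/1000,P[...,1]-near[1]/1000)<r
    pink=ws&((H>160)|(H<8))&(S>25)&(S<150)&(V>170)&(P[...,2]>.012)&(P[...,2]<.027)
    for m,k in((pink,"pad"),(ws&(P[...,2]>zmin)&(P[...,2]<.06),"tall")):
        nn,L,st,ce=cv2.connectedComponentsWithStats(cv2.morphologyEx(m.astype(np.uint8),2,np.ones((2,2))))
        for i in range(1,nn):
            if st[i,4]<60: continue
            c=cv2.findContours((L==i).astype(np.uint8),0,1)[0][0].reshape(-1,2); q=P[L==i]
            if k=="pad": print(k,ce[i].round(),rect(plane(s,c,.019,fish)),"z",np.median(q[:,2]).round(4))
            else: print(k,ce[i].round(),rect(q[:,:2]),"ztop",np.percentile(q[:,2],[90,99]).round(4))
E
python3 - <<'E'
from h import *
s=dict(np.load("w1.npz")); measure(s)
P=cloud(s,True); m=(s["depth"]>0)&(P[...,0]>.5)&(P[...,0]<.56)&(abs(P[...,1]-.25)<.1); print(m.sum(),P[m].mean(0),P[m].std(0))
E
```

```text
pad [445. 195.] [458.4, 416.4, 75.0, 20.3, -12.6] z 0.0201
pad [ 33. 297.] [682.1, -171.5, 53.2, 32.2, -17.5] z 0.0201
pad [242. 322.] [655.1, 180.4, 40.7, 40.0, 18.9] z 0.02
tall [155. 146.] [437.4, 123.2, 163.6, 101.5, 87.8] ztop [0.0297 0.0308]
tall [ 61. 159.] [412.9, 31.1, 344.3, 84.7, -68.7] ztop [0.0239 0.025 ]
tall [441. 191.] [439.9, 342.7, 287.1, 133.2, 77.1] ztop [0.0205 0.0305]
tall [  4. 155.] [410.8, -8.8, 431.4, 41.1, -79.0] ztop [0.0215 0.0265]
tall [287. 175.] [439.8, 220.1, 101.8, 60.6, 4.5] ztop [0.0315 0.0327]
tall [ 39. 293.] [546.0, -45.7, 579.2, 132.6, -45.5] ztop [0.0206 0.2996]
tall [242. 315.] [564.6, 165.9, 333.3, 133.7, 8.7] ztop [0.0203 0.303 ]
tall [119. 296.] [538.0, 96.3, 368.2, 34.2, -42.0] ztop [0.034  0.2877]
tall [352. 313.] [527.9, 266.3, 298.9, 33.8, 29.7] ztop [0.0156 0.0168]
7185 [0.52920459 0.24760228 0.00109948] [0.01728759 0.05704569 0.00075165]
```

```bash
sed -i 's/cv2.morphologyEx(m.astype(np.uint8),2,np.ones((2,2)))/m.astype(np.uint8)/; s/q=P\[L==i\]/q=P[L==i]; q=q[q[:,2]<.06]/' h.py
python3 - <<'E'
from h import *
s=dict(np.load("w1.npz")); measure(s)
for n in("scene","side"):
  print(n);measure(dict(np.load(n+"0.npz")),False,.008)
E
```

```text
pad [444. 194.] [456.6, 414.8, 76.7, 20.4, -12.8] z 0.0202
pad [ 32. 296.] [679.1, -173.5, 55.2, 32.7, -15.8] z 0.0201
pad [241. 321.] [653.5, 178.3, 40.9, 40.6, 23.0] z 0.02
tall [154. 145.] [431.1, 66.1, 93.0, 37.8, 2.2] ztop [0.0297 0.0307]
tall [ 60. 158.] [452.9, -75.3, 71.7, 49.8, -16.7] ztop [0.0239 0.0248]
tall [440. 190.] [454.9, 418.1, 130.7, 111.1, -12.6] ztop [0.0205 0.0298]
tall [  3. 154.] [446.5, -202.4, 36.2, 28.8, 22.4] ztop [0.0222 0.026 ]
tall [286. 174.] [453.7, 219.2, 56.3, 56.1, -85.3] ztop [0.0315 0.0326]
tall [ 38. 292.] [681.1, -169.7, 133.6, 111.1, -17.2] ztop [0.0204 0.0291]
tall [241. 314.] [656.7, 177.2, 130.7, 110.6, 22.4] ztop [0.0201 0.0288]
tall [118. 295.] [638.1, 3.3, 37.6, 27.4, -62.8] ztop [0.0334 0.0343]
tall [350. 312.] [631.8, 324.6, 33.8, 32.9, -55.5] ztop [0.0156 0.0166]
scene
pad [473. 228.] [454.9, 413.6, 77.2, 21.0, -12.6] z 0.0204
pad [193. 235.] [677.9, -174.1, 54.7, 33.3, -16.5] z 0.0198
pad [354. 262.] [652.2, 177.0, 41.5, 41.2, 23.5] z 0.0203
tall [144. 166.] [449.2, -421.1, 134.0, 115.8, -12.2] ztop [0.0178 0.0211]
tall [267. 189.] [
[... 1611 characters left out ...]
.8, 217.4, 61.7, 59.2, -84.1] ztop [0.0336 0.0351]
tall [303. 200.] [644.2, 15.6, 68.3, 31.4, 81.6] ztop [0.0361 0.0373]
tall [224. 220.] [432.8, 64.4, 94.6, 41.0, 2.2] ztop [0.0319 0.0335]
tall [364. 223.] [682.4, -172.5, 132.9, 113.4, -16.8] ztop [0.0231 0.0321]
tall [268. 242.] [453.7, -77.3, 70.4, 52.3, -16.3] ztop [0.0264 0.0273]
tall [409. 252.] [640.4, -325.4, 29.5, 29.1, -36.6] ztop [0.0491 0.0504]
tall [307. 270.] [449.2, -209.4, 39.8, 36.9, 21.9] ztop [0.0272 0.0291]
tall [470. 287.] [629.6, -465.4, 44.3, 26.4, -65.3] ztop [0.0553 0.0594]
tall [392. 334.] [445.7, -420.5, 131.3, 111.6, -11.9] ztop [0.0198 0.0235]
tall [467. 369.] [469.7, -543.3, 52.9, 13.0, 0.4] ztop [0.0139 0.015 ]
```

```bash
python3 -c "
from h import *
plan((454,219,100,94.7),(454,219,4,94.7))"
```

```text
t 1.23 tcp [459.8 214.8 231.1] closing 95.16 gap 1.002 grip 0.0 F [-1.2  0.4 -0.8] q [ 0.22  0.37  1.72 -0.    1.05 -1.44]
  rows 4 travel [0.0069, 0.006, 0.1639] turn [-0.0001, 0.0003, 0.0026]
  rows 3 travel [0.0, 0.0, 0.12] turn [0.0, 0.0, 0.0]
```

{"fn": "apply_moves", "kwargs": {"claw": [1,1,1,1,1], "travel": [[0.004,0.0025,0.164],[0.004,0.0025,0.164],[0.004,0.0025,0.164],[0.004,0.0025,0.164],[0.004,0.0025,0.164]], "turn": [[0,0,0.004],[0,0,0.004],[0,0,0.004],[0,0,0.004],[0,0,0.004]]}}

```text
t: 1.65
tcp_pos: [0.4507, 0.2195, 0.0977]
tool_rot: [-0.042, 0.999, -0.001, -0.004]
force: [0.9, 0.8, 0.2]
finger_gap: 1.0
gripper_force: 0.0
```

```bash
python3 - <<'E'
from h import *
from station import manip
s=manip.snapshot("wrist"); np.savez("w2.npz",**s); cv2.imwrite("pics/w2.png",s["pixels"][:,:,::-1])
plan(); measure(s,near=(454,219),r=.08)
E
```

```text
t 1.7 tcp [453.  219.9  99.9] closing 94.87 gap 1.001 grip 0.0 F [-0.1  1.1  0.9] q [ 0.23  0.58  1.85  0.    0.72 -1.43]
tall [278. 223.] [454.3, 219.6, 57.3, 56.0, 4.8] ztop [0.0314 0.0324]
```

View pics/w2.png

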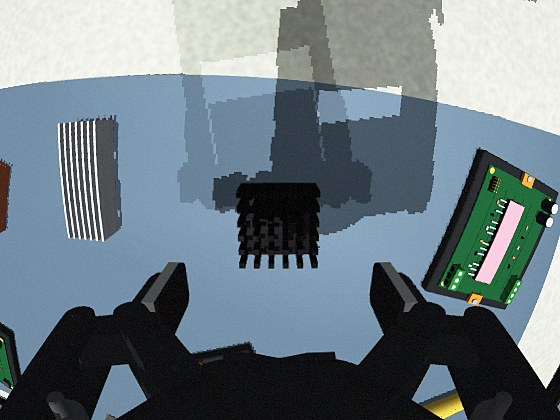

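The sink lies centred between the open fingers, at (278,225) in the image. Next I descend and grip.

{"fn": "apply_moves", "kwargs": {"claw": [1,1,1,1], "travel": [[0,0,0.04],[0,0,0.08],[0,0,0.12],[0,0,0.12]], "turn": [[0,0,0],[0,0,0],[0,0,0],[0,0,0]]}}

```text
t: 2.03
tcp_pos: [0.4528, 0.2194, 0.0018]
tool_rot: [-0.042, 0.999, -0.0, -0.002]
force: [-1.1, 0.3, 0.2]
finger_gap: 0.995
gripper_force: 0.0
```

{"fn": "apply_moves", "kwargs": {"claw": [-1,-1,-1,-1,-1], "travel": [[0,0,0],[0,0,0],[0,0,0],[0,0,0],[0,0,0]], "turn": [[0,0,0],[0,0,0],[0,0,0],[0,0,0],[0,0,0]], "newtons": 40}}

```text
t: 2.45
tcp_pos: [0.4561, 0.22, 0.0073]
tool_rot: [-0.042, 0.999, 0.001, 0.003]
force: [-1.6, 0.4, 8.2]
finger_gap: 0.643
gripper_force: 44.3
```

```bash
python3 -c "
from h import *
plan()"
```

```text
t 2.45 tcp [456.1 220.    7.3] closing 94.82 gap 0.643 grip 44.3 F [-1.6  0.4  8.2] q [ 0.23  0.76  1.88  0.    0.5  -1.43]
```

```bash
python3 -c "
from h import *
plan((455,220,134,94.8),(717,205,130,113))"
```

```text
t 2.45 tcp [456.1 220.    7.3] closing 94.82 gap 0.643 grip 44.3 F [-1.6  0.4  8.2] q [ 0.23  0.76  1.88  0.    0.5  -1.43]
  rows 4 travel [0.0003, 0.0003, -0.1583] turn [0.0003, 0.002, 0.0001]
  rows 4 travel [-0.1624, -0.023, 0.0025] turn [0.0, 0.0, -0.0506]
  rows 4 travel [-0.1567, -0.0484, 0.0025] turn [0.0, 0.0, -0.0506]
```

{"fn": "apply_moves", "kwargs": {"claw": [-1,-1,-1,-1], "travel": [[0,0,-0.02],[0,0,-0.06],[0,0,-0.11],[0,0,-0.16]], "turn": [[0,0,0],[0,0,0],[0,0,0],[0,0,0]]}}

```text
t: 2.78
tcp_pos: [0.4534, 0.2192, 0.1348]
tool_rot: [-0.042, 0.999, 0.0, 0.0]
force: [1.6, -0.8, -0.5]
finger_gap: 0.642
gripper_force: 43.1
```

{"fn": "apply_moves", "kwargs": {"claw": [-1,-1,-1,-1], "travel": [[-0.1624,-0.023,0],[-0.1624,-0.023,0],[-0.1624,-0.023,0],[-0.1624,-0.023,0]], "turn": [[0,0,-0.0506],[0,0,-0.0506],[0,0,-0.0506],[0,0,-0.0506]]}}

```text
t: 3.12
tcp_pos: [0.5946, 0.2113, 0.1365]
tool_rot: [-0.12, 0.993, -0.0, 0.008]
force: [1.4, 0.5, -0.7]
finger_gap: 0.645
gripper_force: 43.1
```

{"fn": "apply_moves", "kwargs": {"claw": [-1,-1,-1,-1,-1], "travel": [[-0.1567,-0.0484,0],[-0.1567,-0.0484,0],[-0.1567,-0.0484,0],[-0.1567,-0.0484,0],[-0.1567,-0.0484,0]], "turn": [[0,0,-0.0506],[0,0,-0.0506],[0,0,-0.0506],[0,0,-0.0506],[0,0,-0.0506]]}}

```text
t: 3.53
tcp_pos: [0.7188, 0.2035, 0.1336]
tool_rot: [-0.199, 0.98, -0.0, 0.002]
force: [-1.0, -0.3, -2.5]
finger_gap: 0.645
gripper_force: 43.1
```

{"fn": "apply_moves", "kwargs": {"claw": [-1,-1], "travel": [[0,0,0],[0,0,0]], "turn": [[0,0,0],[0,0,0]]}}

```text
t: 3.7
tcp_pos: [0.7137, 0.2046, 0.1325]
tool_rot: [-0.2, 0.98, 0.0, -0.001]
force: [-0.2, 1.0, -1.1]
finger_gap: 0.642
gripper_force: 43.1
```

```bash
cat >> h.py <<'E'
def held(s,w,pix=False):
    """points in the tool frame (mm) between the fingers: centre along x and y, lowest z"""
    from station import manip
    st=manip.sense(); R=Ro.from_quat(st["tool_rot"]).as_matrix()
    Q=(cloud(s,True)-st["tcp_pos"])@R*1000; m=(s["depth"]>0)&(abs(Q[...,0])<60)&(abs(Q[...,1])<w/2-1)&(Q[...,2]>-40)&(Q[...,2]<25)
    q=Q[m]; 
    if len(q): print("held n",len(q),"x",np.percentile(q[:,0],[0.5,50,99.5]).round(1),"y",np.percentile(q[:,1],[0.5,99.5]).round(1),"z",np.percentile(q[:,2],[1,50,99]).round(1)); print(" rect",rect(q[:,:2]/1000))
    return q
E
python3 - <<'E'
from h import *
from station import manip
s=manip.snapshot("wrist"); np.savez("w3.npz",**s); cv2.imwrite("pics/w3.png",s["pixels"][:,:,::-1])
plan(); measure(s,near=(654,179),r=.05); held(s,60)
E
```

```text
t 3.75 tcp [713.7 204.7 132.5] closing 113.06 gap 0.646 grip 43.1 F [ 0.6  1.2 -0.1] q [ 0.13  0.79  1.18  0.    1.17 -1.84]
pad [278. 125.] [653.0, 178.7, 40.4, 39.7, -67.4] z 0.0204
tall [278. 126.] [654.0, 179.0, 99.7, 99.5, 88.3] ztop [0.0205 0.022 ]
held n 16961 x [-26.3   7.2  29.9] y [-27.9  28.4] z [-37.8 -14.1   4. ]
 rect [1.4, 0.1, 58.0, 58.0, -0.3]
```

View pics/w3.png

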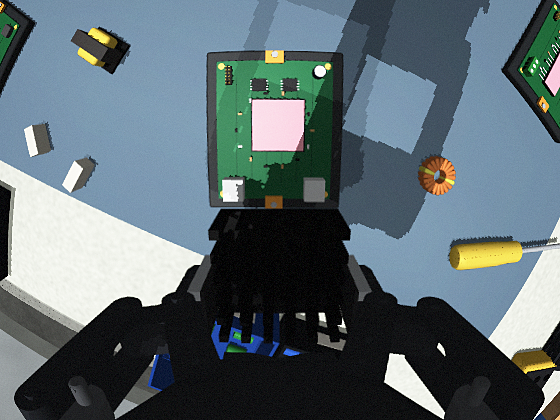

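The pad is at image (278,125), centred, at (653.0,178.7) with yaw 22.6°. The sink is held square, 1.6 mm off along tool x.

```bash
python3 -c "
from h import *
plan((654.5,179.1,70,112.8),(654.5,179.1,29,112.8))"
```

```text
t 3.75 tcp [713.7 204.7 132.5] closing 113.06 gap 0.646 grip 43.1 F [ 0.6  1.2 -0.1] q [ 0.13  0.79  1.18  0.    1.17 -1.84]
  rows 3 travel [0.0805, -0.0006, 0.0783] turn [0.0002, -0.0007, 0.0014]
  rows 1 travel [0.0, 0.0, 0.0512] turn [0.0, 0.0, 0.0]
```

{"fn": "apply_moves", "kwargs": {"claw": [-1,-1,-1,-1,-1], "travel": [[0.0805,-0.0006,0.0783],[0.0805,-0.0006,0.0783],[0.0805,-0.0006,0.0783],[0.0805,-0.0006,0.0783],[0.0805,-0.0006,0.0783]], "turn": [[0,0,0.0014],[0,0,0.0014],[0,0,0.0014],[0,0,0.0014],[0,0,0.0014]]}}

```text
t: 4.17
tcp_pos: [0.6564, 0.1792, 0.07]
tool_rot: [-0.198, 0.98, 0.0, 0.0]
force: [0.7, 0.5, -1.7]
finger_gap: 0.645
gripper_force: 43.1
```

{"fn": "apply_moves", "kwargs": {"claw": [-1,-1,-1,-1,-1], "travel": [[0,0,0.0256],[0,0,0.05],[0,0,0.05],[0,0,0.05],[0,0,0.05]], "turn": [[0,0,0],[0,0,0],[0,0,0],[0,0,0],[0,0,0]]}}

```text
t: 4.58
tcp_pos: [0.6588, 0.1793, 0.0313]
tool_rot: [-0.198, 0.98, -0.0, 0.002]
force: [0.6, -0.0, -1.7]
finger_gap: 0.649
gripper_force: 43.1
```

```bash
python3 -c "
from h import *
plan((654.5,179.1,26,112.8))"
```

```text
t 4.58 tcp [658.8 179.3  31.3] closing 112.79 gap 0.649 grip 43.1 F [ 0.6 -0.  -1.7] q [ 0.1   0.85  1.41  0.    0.88 -1.87]
  rows 1 travel [0.0051, 0.0019, 0.0065] turn [-0.0004, 0.0012, -0.0001]
```

{"fn": "apply_moves", "kwargs": {"claw": [-1,-1,-1], "travel": [[0,0,0],[0,0,0],[0,0,0]], "turn": [[0,0,0],[0,0,0],[0,0,0]]}}

```text
t: 4.83
tcp_pos: [0.6577, 0.1789, 0.0307]
tool_rot: [-0.197, 0.98, -0.0, 0.001]
force: [-0.1, 0.0, -0.9]
finger_gap: 0.646
gripper_force: 43.1
```

{"fn": "apply_moves", "kwargs": {"claw": [-1,-1,-1], "travel": [[0,0,0],[0,0,0],[0,0,0]], "turn": [[0,0,0],[0,0,0],[0,0,0]]}}

```text
t: 5.08
tcp_pos: [0.6569, 0.1787, 0.0297]
tool_rot: [-0.197, 0.98, -0.0, 0.0]
force: [0.3, 0.4, -0.9]
finger_gap: 0.644
gripper_force: 43.1
```

```bash
python3 -c "
from h import *
plan((654.5,179.1,26,112.8))"
```

```text
t 5.08 tcp [656.9 178.7  29.7] closing 112.76 gap 0.644 grip 43.1 F [ 0.3  0.4 -0.9] q [ 0.1   0.85  1.41 -0.    0.88 -1.87]
  rows 1 travel [0.0026, 0.0016, 0.0046] turn [-0.0, 0.0001, -0.0002]
```

{"fn": "apply_moves", "kwargs": {"claw": [-1,-1,-1,-1,-1], "travel": [[0.0022,0.0012,0.003],[0.0022,0.0012,0.003],[0.0022,0.0012,0.003],[0.0022,0.0012,0.003],[0.0022,0.0012,0.003]], "turn": [[0,0,0],[0,0,0],[0,0,0],[0,0,0],[0,0,0]]}}

```text
t: 5.5
tcp_pos: [0.6548, 0.179, 0.027]
tool_rot: [-0.197, 0.98, 0.0, -0.0]
force: [0.0, -0.3, -0.8]
finger_gap: 0.648
gripper_force: 43.2
```

{"fn": "apply_moves", "kwargs": {"claw": [-1,-1,-1,-1,-1], "travel": [[0,0,0],[0,0,0],[0,0,0],[0,0,0],[0,0,0]], "turn": [[0,0,0],[0,0,0],[0,0,0],[0,0,0],[0,0,0]]}}

```text
t: 5.92
tcp_pos: [0.6548, 0.179, 0.0271]
tool_rot: [-0.197, 0.98, -0.0, 0.0]
force: [0.1, -0.1, -1.4]
finger_gap: 0.649
gripper_force: 43.2
```

```bash
python3 - <<'E'
from h import *
from station import manip
s=manip.snapshot("wrist"); np.savez("w4.npz",**s); cv2.imwrite("pics/w4.png",s["pixels"][:,:,::-1])
plan((654.5,179.1,23,112.8)); q=held(s,60)
E
```

```text
t 5.97 tcp [654.8 179.   27.1] closing 112.77 gap 0.646 grip 43.2 F [-0.7 -0.  -0.9] q [ 0.1   0.85  1.42 -0.    0.88 -1.87]
  rows 1 travel [0.0003, 0.0003, 0.0051] turn [-0.0, 0.0, -0.0002]
held n 26891 x [-57.6  16.1  59.5] y [-28.4  28.5] z [-36.    0.9  14.2]
 rect [0.0, 0.0, 120.0, 58.0, -0.0]
```

{"fn": "apply_moves", "kwargs": {"claw": [-1,-1,-1,-1], "travel": [[0.0003,0,0.001],[0.0003,0,0.002],[0.0003,0,0.003],[0.0003,0,0.003]], "turn": [[0,0,0],[0,0,0],[0,0,0],[0,0,0]]}}

```text
t: 6.3
tcp_pos: [0.6548, 0.1789, 0.0264]
tool_rot: [-0.197, 0.98, -0.0, 0.0]
force: [-2.7, -0.3, 7.3]
finger_gap: 0.648
gripper_force: 44.2
```

{"fn": "apply_moves", "kwargs": {"claw": [-1,-1,-1], "travel": [[0,0,0.001],[0,0,0.001],[0,0,0.001]], "turn": [[0,0,0],[0,0,0],[0,0,0]]}}

```text
t: 6.55
tcp_pos: [0.6548, 0.1789, 0.0264]
tool_rot: [-0.197, 0.98, -0.0, 0.0]
force: [-3.9, -0.3, 11.1]
finger_gap: 0.648
gripper_force: 44.6
```

{"fn": "apply_moves", "kwargs": {"claw": [-1,-1,-1], "travel": [[0,0,0.001],[0,0,0.001],[0,0,0.001]], "turn": [[0,0,0],[0,0,0],[0,0,0]]}}

```text
t: 6.8
tcp_pos: [0.6548, 0.1789, 0.0264]
tool_rot: [-0.197, 0.98, -0.0, 0.0]
force: [-4.9, -1.6, 14.1]
finger_gap: 0.645
gripper_force: 45.0
```

Contact at TCP z 26.4. I take off the preload, then let go.

{"fn": "apply_moves", "kwargs": {"claw": [-1,-1,-1,-1], "travel": [[0,0,-0.002],[0,0,-0.004],[0,0,-0.004],[0,0,-0.004]], "turn": [[0,0,0],[0,0,0],[0,0,0],[0,0,0]]}}

```text
t: 7.13
tcp_pos: [0.6548, 0.1789, 0.0265]
tool_rot: [-0.197, 0.98, 0.0, 0.0]
force: [-0.6, -0.3, 3.5]
finger_gap: 0.645
gripper_force: 43.7
```

{"fn": "apply_moves", "kwargs": {"claw": [1,1,1,1,1], "travel": [[0,0,0],[0,0,0],[0,0,0],[0,0,0],[0,0,0]], "turn": [[0,0,0],[0,0,0],[0,0,0],[0,0,0],[0,0,0]]}}

```text
t: 7.55
tcp_pos: [0.6545, 0.1789, 0.026]
tool_rot: [-0.197, 0.98, 0.0, -0.0]
force: [-0.2, -0.3, -0.2]
finger_gap: 0.998
gripper_force: 0.0
```

{"fn": "apply_moves", "kwargs": {"claw": [1,1,1,1,1], "travel": [[0,0,-0.02],[0,0,-0.06],[0,0,-0.1],[0,0,-0.13],[0,0,-0.13]], "turn": [[0,0,0],[0,0,0],[0,0,0],[0,0,0],[0,0,0]]}}

```text
t: 7.97
tcp_pos: [0.6586, 0.1794, 0.1366]
tool_rot: [-0.197, 0.98, -0.001, 0.006]
force: [1.4, 0.1, 1.5]
finger_gap: 0.996
gripper_force: 0.0
```

{"fn": "apply_moves", "kwargs": {"claw": [1,1,1,1,1], "travel": [[0,0,0],[0,0,0],[0,0,0],[0,0,0],[0,0,0]], "turn": [[0,0,0],[0,0,0],[0,0,0],[0,0,0],[0,0,0]]}}

```text
t: 8.38
tcp_pos: [0.6537, 0.1787, 0.1286]
tool_rot: [-0.197, 0.98, 0.0, -0.001]
force: [-0.4, -0.4, 0.1]
finger_gap: 1.003
gripper_force: 0.0
```

```bash
python3 - <<'E'
from h import *
from station import manip
s=manip.snapshot("wrist"); np.savez("w5.npz",**s); cv2.imwrite("pics/w5.png",s["pixels"][:,:,::-1])
measure(s,near=(654,179),r=.1,zmin=.035)
measure(s,near=(434,65),r=.08)
plan((434,65,110,92.2))
E
```

```text
tall [243. 182.] [639.3, 145.5, 4.6, 4.2, 25.8] ztop [0.0512 0.0519]
tall [257. 182.] [635.2, 155.0, 4.4, 4.0, 25.6] ztop [0.051  0.0516]
tall [300. 182.] [623.5, 182.9, 4.4, 4.1, 23.5] ztop [0.0508 0.0512]
tall [314. 182.] [619.5, 192.5, 4.5, 4.1, 21.3] ztop [0.0508 0.0514]
tall [243. 196.] [648.6, 149.3, 4.3, 4.2, -69.9] ztop [0.0508 0.0516]
tall [256. 196.] [644.2, 158.0, 4.2, 4.2, 21.9] ztop [0.0511 0.0516]
tall [271. 195.] [640.4, 167.4, 4.3, 3.8, 22.5] ztop [0.0507 0.0511]
tall [285. 195.] [636.3, 177.3, 4.3, 3.8, 22.9] ztop [0.0507 0.0514]
tall [300. 196.] [632.5, 186.7, 4.3, 4.3, -68.7] ztop [0.0506 0.0512]
tall [314. 196.] [628.9, 196.5, 4.4, 4.0, -64.4] ztop [0.0507 0.0511]
tall [244. 209.] [657.9, 153.3, 4.8, 4.3, 25.3] ztop [0.0506 0.051 ]
tall [257. 209.] [654.0, 162.1, 4.2, 4.1, 23.5] ztop [0.0507 0.0512]
tall [271. 209.] [650.1, 171.5, 4.3, 3.7, 23.6] ztop [0.0507 0.0511]
tall [285. 209.] [646.0, 181.2, 4.2, 3.7, 20.7] ztop [0.0507 0.0512]
tall [299. 209.] [642.0, 190.6, 4.3, 4.2, -66.6] ztop [0.0507 0.0515]
tall [313. 209.] [637.9, 200.1, 4.6, 4.3, 21.4] ztop [0.0506 
[... 264 characters left out ...]
 ztop [0.0507 0.0514]
tall [299. 222.] [651.8, 194.6, 4.8, 4.1, 21.6] ztop [0.0506 0.0513]
tall [313. 223.] [647.5, 204.3, 4.6, 4.4, 27.4] ztop [0.0505 0.051 ]
tall [258. 243.] [678.0, 172.7, 15.7, 4.3, 23.0] ztop [0.0506 0.0513]
tall [285. 242.] [670.3, 191.3, 15.6, 4.2, 22.7] ztop [0.0507 0.0517]
tall [299. 242.] [665.9, 200.7, 15.7, 4.3, 23.0] ztop [0.0507 0.0515]
tall [312. 242.] [662.2, 210.5, 15.7, 4.5, 23.9] ztop [0.0506 0.0512]
t 8.43 tcp [654.  178.8 128.9] closing 112.76 gap 1.0 grip 0.0 F [ 0.9  0.1 -0.6] q [ 0.1   0.71  1.37 -0.    1.06 -1.87]
  rows 3 travel [0.1543, -0.0124, 0.0122] turn [0.0, -0.0004, 0.0571]
  rows 3 travel [0.1496, -0.0397, 0.012] turn [0.0, -0.0004, 0.0571]
```

View pics/w5.png

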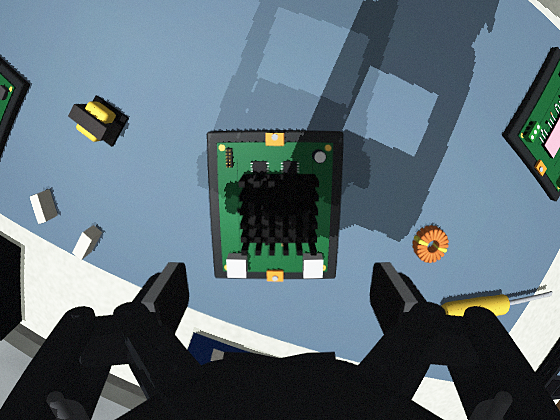

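{"fn": "apply_moves", "kwargs": {"claw": [1,1,1,1], "travel": [[0.1543,-0.0124,0.0122],[0.1543,-0.0124,0.0122],[0.1543,-0.0124,0.0122],[0.1543,-0.0124,0.0122]], "turn": [[0,0,0.0571],[0,0,0.0571],[0,0,0.0571],[0,0,0.0571]]}}

```text
t: 8.77
tcp_pos: [0.5301, 0.12, 0.1172]
tool_rot: [-0.108, 0.994, 0.001, -0.011]
force: [-1.7, -0.1, -2.0]
finger_gap: 0.997
gripper_force: 0.0
```

{"fn": "apply_moves", "kwargs": {"claw": [1,1,1,1,1], "travel": [[0.1496,-0.0397,0.012],[0.1496,-0.0397,0.012],[0.1496,-0.0397,0.012],[0.1496,-0.0397,0.012],[0.1496,-0.0397,0.012]], "turn": [[0,0,0.0571],[0,0,0.0571],[0,0,0.0571],[0,0,0.0571],[0,0,0.0571]]}}

```text
t: 9.18
tcp_pos: [0.4317, 0.0647, 0.1105]
tool_rot: [-0.018, 1.0, 0.0, -0.002]
force: [1.3, 0.3, -0.9]
finger_gap: 1.0
gripper_force: 0.0
```

{"fn": "apply_moves", "kwargs": {"claw": [1,1,1,1,1], "travel": [[0,0,0],[0,0,0],[0,0,0],[0,0,0],[0,0,0]], "turn": [[0,0,0],[0,0,0],[0,0,0],[0,0,0],[0,0,0]]}}

```text
t: 9.6
tcp_pos: [0.4355, 0.0653, 0.1109]
tool_rot: [-0.02, 1.0, -0.0, 0.0]
force: [-0.4, 0.8, -0.3]
finger_gap: 1.001
gripper_force: 0.0
```

{"fn": "apply_moves", "kwargs": {"claw": [1,1,1,1,1], "travel": [[0,0,0],[0,0,0],[0,0,0],[0,0,0],[0,0,0]], "turn": [[0,0,0],[0,0,0],[0,0,0],[0,0,0],[0,0,0]]}}

```text
t: 10.02
tcp_pos: [0.4346, 0.0651, 0.1109]
tool_rot: [-0.019, 1.0, 0.0, -0.0]
force: [-0.7, 0.5, -0.7]
finger_gap: 0.997
gripper_force: 0.0
```

```bash
python3 - <<'E'
from h import *
from station import manip
s=dict(np.load("w5.npz")); P=cloud(s,True); q=P[(s["depth"]>0)&(np.hypot(P[...,0]-.654,P[...,1]-.179)<.06)&(P[...,2]>.035)&(P[...,2]<.06)]; print("placed",rect(q[:,:2]))
s=manip.snapshot("wrist"); np.savez("w6.npz",**s)
measure(s,near=(434,65),r=.08)
plan((434,65,8,92.2))
E
```

```text
placed [653.3, 179.0, 56.5, 56.1, 22.7]
tall [279. 205.] [431.2, 65.6, 92.8, 36.3, 2.3] ztop [0.0297 0.0305]
t 10.07 tcp [434.6  65.1 110.9] closing 92.21 gap 1.001 grip 0.0 F [ 0.2  0.4 -0.7] q [-0.11  0.5   2.    0.    0.64 -1.72]
  rows 3 travel [0.0007, -0.0, 0.1286] turn [0.0, -0.0, 0.0]
```

Placed within 0.5 mm. Next, the long sink.

{"fn": "apply_moves", "kwargs": {"claw": [1,1,1,1,1], "travel": [[0.0041,0.0005,0.04],[0.0041,0.0005,0.08],[0.0041,0.0005,0.11],[0.0041,0.0005,0.1286],[0.0041,0.0005,0.1286]], "turn": [[0,0,0],[0,0,0],[0,0,0],[0,0,0],[0,0,0]]}}

```text
t: 10.48
tcp_pos: [0.4299, 0.0654, 0.0056]
tool_rot: [-0.019, 1.0, 0.0, -0.003]
force: [0.3, 0.3, -0.9]
finger_gap: 1.003
gripper_force: 0.0
```

{"fn": "apply_moves", "kwargs": {"claw": [1,1,1,1,1], "travel": [[0,0,0],[0,0,0],[0,0,0],[0,0,0],[0,0,0]], "turn": [[0,0,0],[0,0,0],[0,0,0],[0,0,0],[0,0,0]]}}

```text
t: 10.9
tcp_pos: [0.432, 0.0653, 0.009]
tool_rot: [-0.019, 1.0, -0.0, 0.001]
force: [0.3, 0.3, 0.1]
finger_gap: 1.002
gripper_force: 0.0
```

{"fn": "apply_moves", "kwargs": {"claw": [-1,-1,-1,-1,-1], "travel": [[0,0,0],[0,0,0],[0,0,0],[0,0,0],[0,0,0]], "turn": [[0,0,0],[0,0,0],[0,0,0],[0,0,0],[0,0,0]]}}

```text
t: 11.32
tcp_pos: [0.4313, 0.0654, 0.0083]
tool_rot: [-0.019, 1.0, -0.0, 0.0]
force: [-0.8, 0.2, 3.4]
finger_gap: 0.415
gripper_force: 40.9
```

{"fn": "apply_moves", "kwargs": {"claw": [-1,-1,-1,-1,-1], "travel": [[0,0,0],[0,0,0],[0,0,0],[0,0,0],[0,0,0]], "turn": [[0,0,0],[0,0,0],[0,0,0],[0,0,0],[0,0,0]]}}

```text
t: 11.73
tcp_pos: [0.4314, 0.0653, 0.0083]
tool_rot: [-0.019, 1.0, -0.0, 0.0]
force: [-0.7, -0.5, 5.5]
finger_gap: 0.411
gripper_force: 40.9
```

```bash
python3 - <<'E'
from h import *
from math import *
c=radians(77.3)
plan((431,65.6,140,92.3),(457+75*sin(c),416-75*cos(c),140,77.3))
E
```

```text
t 11.73 tcp [431.4  65.3   8.3] closing 92.21 gap 0.411 grip 40.9 F [-0.7 -0.5  5.5] q [-0.11  0.73  2.06 -0.    0.35 -1.72]
  rows 4 travel [0.0004, 0.0003, -0.1647] turn [-0.0, 0.0001, -0.0005]
  rows 5 travel [-0.0703, 0.206, 0.0] turn [0.0, 0.0, 0.0417]
  rows 5 travel [-0.0428, 0.2135, 0.0] turn [0.0, 0.0, 0.0417]
```

{"fn": "apply_moves", "kwargs": {"claw": [-1,-1,-1,-1,-1], "travel": [[0,0,-0.02],[0,0,-0.06],[0,0,-0.11],[0,0,-0.15],[0,0,-0.165]], "turn": [[0,0,0],[0,0,0],[0,0,0],[0,0,0],[0,0,0]]}}

```text
t: 12.15
tcp_pos: [0.4329, 0.0653, 0.1433]
tool_rot: [-0.019, 1.0, -0.0, 0.003]
force: [0.0, -0.4, -1.0]
finger_gap: 0.411
gripper_force: 40.5
```

{"fn": "apply_moves", "kwargs": {"claw": [-1,-1,-1,-1,-1], "travel": [[-0.0703,0.206,0],[-0.0703,0.206,0],[-0.0703,0.206,0],[-0.0703,0.206,0],[-0.0703,0.206,0]], "turn": [[0,0,0.0417],[0,0,0.0417],[0,0,0.0417],[0,0,0.0417],[0,0,0.0417]]}}

```text
t: 12.57
tcp_pos: [0.4829, 0.2368, 0.14]
tool_rot: [0.045, 0.999, 0.001, 0.002]
force: [-0.2, 0.1, -0.4]
finger_gap: 0.411
gripper_force: 40.6
```

{"fn": "apply_moves", "kwargs": {"claw": [-1,-1,-1,-1,-1], "travel": [[-0.0428,0.2135,0],[-0.0428,0.2135,0],[-0.0428,0.2135,0],[-0.0428,0.2135,0],[-0.0428,0.2135,0]], "turn": [[0,0,0.0417],[0,0,0.0417],[0,0,0.0417],[0,0,0.0417],[0,0,0.0417]]}}

```text
t: 12.98
tcp_pos: [0.5325, 0.405, 0.1395]
tool_rot: [0.11, 0.994, 0.002, 0.002]
force: [0.6, 0.9, -1.3]
finger_gap: 0.417
gripper_force: 40.8
```

{"fn": "apply_moves", "kwargs": {"claw": [-1,-1,-1,-1,-1], "travel": [[0,0,0],[0,0,0],[0,0,0],[0,0,0],[0,0,0]], "turn": [[0,0,0],[0,0,0],[0,0,0],[0,0,0],[0,0,0]]}}

```text
t: 13.4
tcp_pos: [0.5308, 0.3974, 0.1399]
tool_rot: [0.112, 0.994, -0.0, -0.001]
force: [-0.4, 0.1, -0.6]
finger_gap: 0.415
gripper_force: 40.8
```

{"fn": "apply_moves", "kwargs": {"claw": [-1,-1,-1,-1,-1], "travel": [[0,0,0],[0,0,0],[0,0,0],[0,0,0],[0,0,0]], "turn": [[0,0,0],[0,0,0],[0,0,0],[0,0,0],[0,0,0]]}}

```text
t: 13.82
tcp_pos: [0.5311, 0.399, 0.1401]
tool_rot: [0.112, 0.994, 0.0, 0.0]
force: [0.5, -0.2, -1.7]
finger_gap: 0.414
gripper_force: 40.8
```

```bash
python3 - <<'E'
from h import *
from station import manip
s=manip.snapshot("wrist"); np.savez("w7.npz",**s); cv2.imwrite("pics/w7.png",s["pixels"][:,:,::-1])
plan(); measure(s,near=(457,415),r=.05); held(s,40)
E
```

```text
t 13.87 tcp [531.  399.1 140.1] closing 77.2 gap 0.416 grip 40.8 F [-0.1  0.2 -1.3] q [ 0.48  0.68  1.41  0.    1.05 -0.87]
pad [276.  92.] [442.7, 417.5, 47.3, 19.9, -12.9] z 0.0204
tall [278. 113.] [456.9, 414.9, 99.7, 99.7, 88.2] ztop [0.0205 0.0252]
held n 15899 x [-44.4  10.2  46.1] y [-18.6  18.5] z [-37.9 -11.3   2.9]
 rect [0.1, -0.0, 92.8, 38.0, 0.0]
```

View pics/w7.png

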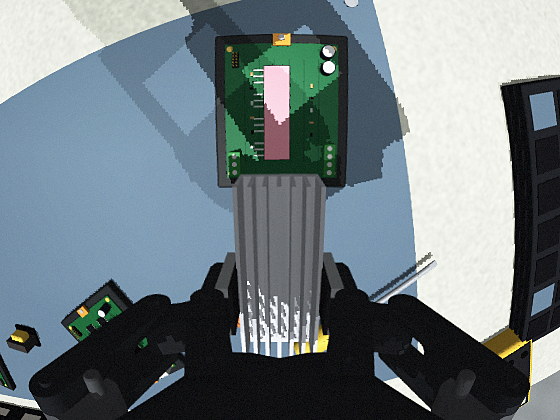

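The pad spans (263–290, 66–160) and is partly shaded. I redo its mask with a lower brightness limit.

```bash
sed -i 's/(V>170)/(V>80)/' h.py; python3 - <<'E'
from h import *
s=dict(np.load("w7.npz")); measure(s,near=(457,415),r=.05)
plan((457,415.5,80,77.2),(457,415.5,34,77.2))
E
```

```text
pad [276. 113.] [456.2, 414.1, 76.6, 20.6, -12.7] z 0.0203
tall [278. 113.] [456.9, 414.9, 99.7, 99.7, 88.2] ztop [0.0205 0.0252]
t 13.87 tcp [531.  399.1 140.1] closing 77.2 gap 0.416 grip 40.8 F [-0.1  0.2 -1.3] q [ 0.48  0.68  1.41  0.    1.05 -0.87]
  rows 3 travel [0.0948, -0.0005, 0.0751] turn [0.0, 0.0, -0.0]
  rows 2 travel [0.0, 0.0, 0.0575] turn [0.0, 0.0, 0.0]
```

{"fn": "apply_moves", "kwargs": {"claw": [-1,-1,-1,-1,-1], "travel": [[0.095,-0.0021,0.075],[0.095,-0.0021,0.075],[0.095,-0.0021,0.075],[0.095,-0.0021,0.105],[0.095,-0.0021,0.1325]], "turn": [[0,0,-0.0006],[0,0,-0.0006],[0,0,-0.0006],[0,0,-0.0006],[0,0,-0.0006]]}}

```text
t: 14.28
tcp_pos: [0.4558, 0.4151, 0.0338]
tool_rot: [0.11, 0.994, 0.0, 0.001]
force: [0.9, -0.2, -1.2]
finger_gap: 0.412
gripper_force: 40.9
```

{"fn": "apply_moves", "kwargs": {"claw": [-1,-1,-1,-1,-1], "travel": [[0,0,0],[0,0,0],[0,0,0],[0,0,0],[0,0,0]], "turn": [[0,0,0],[0,0,0],[0,0,0],[0,0,0],[0,0,0]]}}

```text
t: 14.7
tcp_pos: [0.4577, 0.4148, 0.0356]
tool_rot: [0.111, 0.994, 0.001, 0.001]
force: [-0.0, 0.5, -1.4]
finger_gap: 0.413
gripper_force: 40.8
```

{"fn": "apply_moves", "kwargs": {"claw": [-1,-1,-1,-1,-1], "travel": [[0,0,0],[0,0,0],[0,0,0],[0,0,0],[0,0,0]], "turn": [[0,0,0],[0,0,0],[0,0,0],[0,0,0],[0,0,0]]}}

```text
t: 15.12
tcp_pos: [0.4566, 0.4143, 0.0342]
tool_rot: [0.111, 0.994, 0.0, 0.0]
force: [0.7, 0.4, -1.5]
finger_gap: 0.413
gripper_force: 40.8
```

```bash
python3 - <<'E'
from h import *
plan((456.5,414.2,29,77.3))
E
```

```text
t 15.12 tcp [456.6 414.3  34.2] closing 77.31 gap 0.413 grip 40.8 F [ 0.7  0.4 -1.5] q [ 0.56  0.78  1.59 -0.    0.77 -0.79]
  rows 1 travel [0.0001, -0.0001, 0.0065] turn [0.0, 0.0, 0.0]
```

{"fn": "apply_moves", "kwargs": {"claw": [-1,-1,-1,-1,-1], "travel": [[0,0,0.002],[0,0,0.004],[0,0,0.006],[0,0,0.007],[0,0,0.007]], "turn": [[0,0,0],[0,0,0],[0,0,0],[0,0,0],[0,0,0]]}}

```text
t: 15.53
tcp_pos: [0.4563, 0.4142, 0.028]
tool_rot: [0.111, 0.994, -0.0, -0.0]
force: [-0.6, -0.9, -1.3]
finger_gap: 0.411
gripper_force: 40.8
```

{"fn": "apply_moves", "kwargs": {"claw": [-1,-1,-1], "travel": [[0,0,0.001],[0,0,0.001],[0,0,0.001]], "turn": [[0,0,0],[0,0,0],[0,0,0]]}}

```text
t: 15.78
tcp_pos: [0.4566, 0.4143, 0.0276]
tool_rot: [0.111, 0.994, -0.0, -0.0]
force: [0.2, 0.7, -1.1]
finger_gap: 0.415
gripper_force: 40.8
```

{"fn": "apply_moves", "kwargs": {"claw": [-1,-1,-1], "travel": [[0,0,0.001],[0,0,0.001],[0,0,0.001]], "turn": [[0,0,0],[0,0,0],[0,0,0]]}}

```text
t: 16.03
tcp_pos: [0.4567, 0.4144, 0.0273]
tool_rot: [0.111, 0.994, 0.0, 0.0]
force: [-0.3, -1.1, 2.0]
finger_gap: 0.411
gripper_force: 41.3
```

{"fn": "apply_moves", "kwargs": {"claw": [1,1,1,1,1], "travel": [[0,0,0],[0,0,0],[0,0,0],[0,0,0],[0,0,0]], "turn": [[0,0,0],[0,0,0],[0,0,0],[0,0,0],[0,0,0]]}}

```text
t: 16.45
tcp_pos: [0.4566, 0.4143, 0.0267]
tool_rot: [0.111, 0.994, -0.0, -0.0]
force: [0.2, -0.0, -0.3]
finger_gap: 0.995
gripper_force: 0.0
```

{"fn": "apply_moves", "kwargs": {"claw": [1,1,1,1,1], "travel": [[0,0,-0.02],[0,0,-0.06],[0,0,-0.1],[0,0,-0.13],[0,0,-0.13]], "turn": [[0,0,0],[0,0,0],[0,0,0],[0,0,0],[0,0,0]]}}

```text
t: 16.87
tcp_pos: [0.4597, 0.4164, 0.1363]
tool_rot: [0.11, 0.994, 0.003, 0.004]
force: [0.4, -1.1, 0.1]
finger_gap: 0.999
gripper_force: 0.0
```

{"fn": "apply_moves", "kwargs": {"claw": [1,1,1,1,1], "travel": [[0,0,0],[0,0,0],[0,0,0],[0,0,0],[0,0,0]], "turn": [[0,0,0],[0,0,0],[0,0,0],[0,0,0],[0,0,0]]}}

```text
t: 17.28
tcp_pos: [0.4559, 0.4138, 0.1294]
tool_rot: [0.111, 0.994, -0.001, -0.001]
force: [0.5, 0.2, -0.1]
finger_gap: 1.0
gripper_force: 0.0
```

{"fn": "apply_moves", "kwargs": {"claw": [1,1,1], "travel": [[0,0,0],[0,0,0],[0,0,0]], "turn": [[0,0,0],[0,0,0],[0,0,0]]}}

```text
t: 17.53
tcp_pos: [0.4565, 0.4142, 0.1305]
tool_rot: [0.111, 0.994, -0.0, -0.0]
force: [-0.5, 0.1, -0.4]
finger_gap: 0.997
gripper_force: 0.0
```

```bash
cat >> h.py <<'E'
def top(s,x,y,z,r=.06):
    P=cloud(s,True); q=P[(s["depth"]>0)&(np.hypot(P[...,0]-x/1000,P[...,1]-y/1000)<r)&(P[...,2]>z)&(P[...,2]<.06)]; print("placed",rect(q[:,:2]))
E
python3 - <<'E'
from h import *
from station import manip
s=manip.snapshot("wrist"); np.savez("w8.npz",**s)
top(s,456,414,.034)
plan((454,-76,120,73.5))
E
```

```text
placed [456.6, 414.4, 92.9, 36.2, -12.5]
t 17.58 tcp [456.5 414.3 130.6] closing 77.3 gap 0.998 grip 0.0 F [ 0.1 -0.8  1.1] q [ 0.56  0.64  1.54  0.    0.96 -0.79]
  rows 4 travel [-0.0439, -0.1995, 0.0045] turn [-0.0, -0.0, 0.007]
  rows 4 travel [-0.0483, -0.1985, 0.0044] turn [-0.0, -0.0, 0.007]
  rows 4 travel [-0.0527, -0.1974, 0.0044] turn [-0.0, -0.0, 0.007]
```

Long sink placed within 0.5 mm and 0.2°. Next, copper.

{"fn": "apply_moves", "kwargs": {"claw": [1,1,1,1], "travel": [[-0.0439,-0.1995,0.0045],[-0.0439,-0.1995,0.0045],[-0.0439,-0.1995,0.0045],[-0.0439,-0.1995,0.0045]], "turn": [[0,0,0.007],[0,0,0.007],[0,0,0.007],[0,0,0.007]]}}

```text
t: 17.92
tcp_pos: [0.4553, 0.2493, 0.1273]
tool_rot: [0.121, 0.993, -0.0, 0.0]
force: [1.4, -0.4, 0.3]
finger_gap: 0.998
gripper_force: 0.0
```

{"fn": "apply_moves", "kwargs": {"claw": [1,1,1,1], "travel": [[-0.0483,-0.1985,0.0045],[-0.0483,-0.1985,0.0045],[-0.0483,-0.1985,0.0045],[-0.0483,-0.1985,0.0045]], "turn": [[0,0,0.007],[0,0,0.007],[0,0,0.007],[0,0,0.007]]}}

```text
t: 18.25
tcp_pos: [0.4549, 0.0854, 0.1239]
tool_rot: [0.132, 0.991, -0.0, 0.0]
force: [0.6, 0.1, 0.1]
finger_gap: 0.999
gripper_force: 0.0
```

{"fn": "apply_moves", "kwargs": {"claw": [1,1,1,1,1], "travel": [[-0.0527,-0.1974,0.0045],[-0.0527,-0.1974,0.0045],[-0.0527,-0.1974,0.0045],[-0.0527,-0.1974,0.0045],[-0.0527,-0.1974,0.0045]], "turn": [[0,0,0.007],[0,0,0.007],[0,0,0.007],[0,0,0.007],[0,0,0.007]]}}

```text
t: 18.67
tcp_pos: [0.4566, -0.0832, 0.1204]
tool_rot: [0.147, 0.989, -0.002, 0.003]
force: [1.4, 0.1, 0.4]
finger_gap: 0.998
gripper_force: 0.0
```

{"fn": "apply_moves", "kwargs": {"claw": [1,1,1,1,1], "travel": [[0,0,0],[0,0,0],[0,0,0],[0,0,0],[0,0,0]], "turn": [[0,0,0],[0,0,0],[0,0,0],[0,0,0],[0,0,0]]}}

```text
t: 19.08
tcp_pos: [0.4541, -0.0745, 0.1201]
tool_rot: [0.142, 0.99, 0.0, -0.0]
force: [0.1, -0.7, -0.4]
finger_gap: 0.998
gripper_force: 0.0
```

{"fn": "apply_moves", "kwargs": {"claw": [1,1,1,1,1], "travel": [[0,0,0],[0,0,0],[0,0,0],[0,0,0],[0,0,0]], "turn": [[0,0,0],[0,0,0],[0,0,0],[0,0,0],[0,0,0]]}}

```text
t: 19.5
tcp_pos: [0.4542, -0.0759, 0.12]
tool_rot: [0.143, 0.99, 0.0, -0.0]
force: [-0.2, -0.7, -0.2]
finger_gap: 1.0
gripper_force: 0.0
```

```bash
python3 - <<'E'
from h import *
from station import manip
s=manip.snapshot("wrist"); np.savez("w9.npz",**s)
measure(s,near=(454,-76),r=.08)
plan((454,-76,7,73.5))
E
```

```text
tall [278. 206.] [452.7, -75.9, 69.9, 47.7, -16.5] ztop [0.0239 0.0246]
t 19.55 tcp [454.2 -76.  120. ] closing 73.53 gap 1.0 grip 0.0 F [-0.3 -1.   1. ] q [-0.41  0.5   1.94  0.    0.7  -1.69]
  rows 3 travel [0.0003, -0.0001, 0.1413] turn [0.0, 0.0, 0.0002]
```

{"fn": "apply_moves", "kwargs": {"claw": [1,1,1,1,1], "travel": [[0.0018,-0.0004,0.04],[0.0018,-0.0004,0.08],[0.0018,-0.0004,0.12],[0.0018,-0.0004,0.14],[0.0018,-0.0004,0.14]], "turn": [[0,0,0],[0,0,0],[0,0,0],[0,0,0],[0,0,0]]}}

```text
t: 19.97
tcp_pos: [0.4509, -0.0753, 0.0052]
tool_rot: [0.143, 0.99, 0.001, -0.003]
force: [-0.3, 0.2, 0.7]
finger_gap: 0.998
gripper_force: 0.0
```

{"fn": "apply_moves", "kwargs": {"claw": [1,1,1,1,1], "travel": [[0,0,0],[0,0,0],[0,0,0],[0,0,0],[0,0,0]], "turn": [[0,0,0],[0,0,0],[0,0,0],[0,0,0],[0,0,0]]}}

```text
t: 20.38
tcp_pos: [0.4534, -0.0762, 0.0091]
tool_rot: [0.143, 0.99, -0.0, 0.001]
force: [0.8, 0.4, 1.2]
finger_gap: 0.995
gripper_force: 0.0
```

{"fn": "apply_moves", "kwargs": {"claw": [-1,-1,-1,-1,-1], "travel": [[0,0,0],[0,0,0],[0,0,0],[0,0,0],[0,0,0]], "turn": [[0,0,0],[0,0,0],[0,0,0],[0,0,0],[0,0,0]], "newtons": 50}}

```text
t: 20.8
tcp_pos: [0.4528, -0.076, 0.0086]
tool_rot: [0.143, 0.99, -0.0, 0.0]
force: [-0.7, -0.4, 6.2]
finger_gap: 0.545
gripper_force: 51.3
```

{"fn": "apply_moves", "kwargs": {"claw": [-1,-1,-1,-1,-1], "travel": [[0,0,0],[0,0,0],[0,0,0],[0,0,0],[0,0,0]], "turn": [[0,0,0],[0,0,0],[0,0,0],[0,0,0],[0,0,0]]}}

```text
t: 21.22
tcp_pos: [0.4529, -0.076, 0.0086]
tool_rot: [0.143, 0.99, -0.0, 0.0]
force: [-1.4, -0.8, 6.1]
finger_gap: 0.549
gripper_force: 51.3
```

```bash
python3 - <<'E'
from h import *
from math import *
c=radians(73.3)
plan((453,-76,140,73.5),(680+75*sin(c),-172-75*cos(c),140,73.3))
E
```

```text
t 21.22 tcp [452.9 -76.    8.6] closing 73.54 gap 0.549 grip 51.3 F [-1.4 -0.8  6.1] q [-0.41  0.74  2.   -0.    0.41 -1.69]
  rows 4 travel [-0.0003, 0.0, -0.1643] turn [-0.0001, 0.0002, 0.0002]
  rows 4 travel [-0.1999, -0.0174, 0.0] turn [0.0, 0.0, 0.0006]
  rows 4 travel [-0.2, -0.017, 0.0] turn [0.0, 0.0, 0.0006]
```

{"fn": "apply_moves", "kwargs": {"claw": [-1,-1,-1,-1,-1], "travel": [[0,0,-0.02],[0,0,-0.06],[0,0,-0.11],[0,0,-0.15],[0,0,-0.165]], "turn": [[0,0,0],[0,0,0],[0,0,0],[0,0,0],[0,0,0]]}}

```text
t: 21.63
tcp_pos: [0.4542, -0.0764, 0.1436]
tool_rot: [0.143, 0.99, -0.001, 0.003]
force: [0.2, -0.3, -2.2]
finger_gap: 0.551
gripper_force: 53.2
```

{"fn": "apply_moves", "kwargs": {"claw": [-1,-1,-1,-1,-1], "travel": [[-0.04,-0.0035,0],[-0.08,-0.007,0],[-0.12,-0.0105,0],[-0.16,-0.014,0],[-0.2,-0.0174,0]], "turn": [[0,0,0.0006],[0,0,0.0006],[0,0,0.0006],[0,0,0.0006],[0,0,0.0006]]}}

```text
t: 22.05
tcp_pos: [0.6027, -0.1348, 0.1395]
tool_rot: [0.144, 0.99, 0.0, -0.001]
force: [0.8, -0.0, -2.2]
finger_gap: 0.543
gripper_force: 53.2
```

{"fn": "apply_moves", "kwargs": {"claw": [-1,-1,-1,-1,-1], "travel": [[-0.04,-0.0035,0],[-0.08,-0.007,0],[-0.12,-0.0105,0],[-0.16,-0.014,0],[-0.2,-0.017,0]], "turn": [[0,0,0.0006],[0,0,0.0006],[0,0,0.0006],[0,0,0.0006],[0,0,0.0006]]}}

```text
t: 22.47
tcp_pos: [0.7519, -0.1934, 0.1385]
tool_rot: [0.145, 0.989, 0.0, -0.001]
force: [0.4, 0.7, -1.8]
finger_gap: 0.545
gripper_force: 53.2
```

{"fn": "apply_moves", "kwargs": {"claw": [-1,-1,-1,-1,-1], "travel": [[0,0,0],[0,0,0],[0,0,0],[0,0,0],[0,0,0]], "turn": [[0,0,0],[0,0,0],[0,0,0],[0,0,0],[0,0,0]]}}

```text
t: 22.88
tcp_pos: [0.7503, -0.1926, 0.1398]
tool_rot: [0.145, 0.989, 0.0, -0.001]
force: [-0.4, 0.1, -2.9]
finger_gap: 0.549
gripper_force: 53.1
```

{"fn": "apply_moves", "kwargs": {"claw": [-1,-1,-1,-1,-1], "travel": [[0,0,0],[0,0,0],[0,0,0],[0,0,0],[0,0,0]], "turn": [[0,0,0],[0,0,0],[0,0,0],[0,0,0],[0,0,0]]}}

```text
t: 23.3
tcp_pos: [0.7516, -0.1933, 0.1402]
tool_rot: [0.145, 0.989, -0.0, 0.0]
force: [0.5, 0.0, -2.1]
finger_gap: 0.545
gripper_force: 53.1
```

```bash
python3 - <<'E'
from h import *
from station import manip
s=manip.snapshot("wrist"); np.savez("w10.npz",**s); cv2.imwrite("pics/w10.png",s["pixels"][:,:,::-1])
plan((680,-172,80,73.3)); measure(s,near=(680,-172),r=.05); held(s,52)
E
```

```text
t 23.35 tcp [ 751.6 -193.3  140.2] closing 73.31 gap 0.549 grip 53.1 F [ 0.5  0.3 -2.1] q [-0.4   0.83  1.07 -0.    1.24 -1.67]
  rows 3 travel [0.0934, -0.0002, 0.0752] turn [-0.0, 0.0, 0.0]
pad [278. 113.] [677.7, -172.4, 54.5, 32.1, -16.4] z 0.0203
tall [278. 114.] [680.0, -172.1, 99.9, 99.5, -28.6] ztop [0.0206 0.0246]
held n 16585 x [-34.6   6.8  35.2] y [-24.3  24.5] z [-39.3 -13.8   4.8]
 rect [-0.1, -0.0, 71.4, 50.0, -0.0]
```

View pics/w10.png

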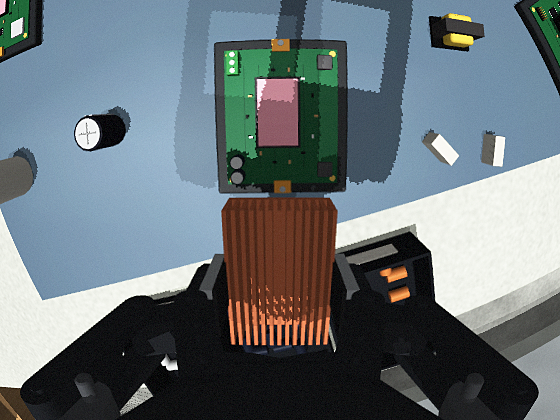

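The pad is at (278,113), at (677.7,-172.4) with yaw -16.4°. The copper sink is held centred.

{"fn": "apply_moves", "kwargs": {"claw": [-1,-1,-1,-1,-1], "travel": [[0.0959,-0.0015,0.075],[0.0959,-0.0015,0.075],[0.0959,-0.0015,0.075],[0.0959,-0.0015,0.105],[0.0959,-0.0015,0.1325]], "turn": [[0,0,-0.0016],[0,0,-0.0016],[0,0,-0.0016],[0,0,-0.0016],[0,0,-0.0016]]}}

```text
t: 23.77
tcp_pos: [0.6775, -0.1723, 0.0341]
tool_rot: [0.143, 0.99, -0.0, 0.001]
force: [1.0, -1.2, -2.2]
finger_gap: 0.549
gripper_force: 53.2
```

{"fn": "apply_moves", "kwargs": {"claw": [-1,-1,-1,-1,-1], "travel": [[0,0,0],[0,0,0],[0,0,0],[0,0,0],[0,0,0]], "turn": [[0,0,0],[0,0,0],[0,0,0],[0,0,0],[0,0,0]]}}

```text
t: 24.18
tcp_pos: [0.6793, -0.173, 0.0359]
tool_rot: [0.143, 0.99, -0.0, 0.002]
force: [0.1, 0.7, -2.1]
finger_gap: 0.548
gripper_force: 53.1
```

{"fn": "apply_moves", "kwargs": {"claw": [-1,-1,-1,-1,-1], "travel": [[0,0,0],[0,0,0],[0,0,0],[0,0,0],[0,0,0]], "turn": [[0,0,0],[0,0,0],[0,0,0],[0,0,0],[0,0,0]]}}

```text
t: 24.6
tcp_pos: [0.6778, -0.1724, 0.0341]
tool_rot: [0.143, 0.99, -0.0, 0.0]
force: [-0.1, 0.8, -2.4]
finger_gap: 0.546
gripper_force: 53.1
```

```bash
python3 - <<'E'
from h import *
plan((677.8,-172.4,28.5,73.6))
E
```

```text
t 24.6 tcp [ 677.8 -172.4   34.1] closing 73.6 gap 0.546 grip 53.1 F [-0.1  0.8 -2.4] q [-0.41  0.86  1.35  0.    0.93 -1.69]
  rows 1 travel [0.0, -0.0, 0.007] turn [-0.0, 0.0, -0.0]
```

Contact is expected at about 27.6.

{"fn": "apply_moves", "kwargs": {"claw": [-1,-1,-1,-1,-1], "travel": [[0,0,0.002],[0,0,0.004],[0,0,0.006],[0,0,0.007],[0,0,0.007]], "turn": [[0,0,0],[0,0,0],[0,0,0],[0,0,0],[0,0,0]]}}

```text
t: 25.02
tcp_pos: [0.6775, -0.1723, 0.0279]
tool_rot: [0.143, 0.99, 0.0, -0.0]
force: [0.2, -0.5, -3.0]
finger_gap: 0.543
gripper_force: 53.1
```

{"fn": "apply_moves", "kwargs": {"claw": [-1,-1,-1], "travel": [[0,0,0.001],[0,0,0.001],[0,0,0.001]], "turn": [[0,0,0],[0,0,0],[0,0,0]]}}

```text
t: 25.27
tcp_pos: [0.6779, -0.1725, 0.0277]
tool_rot: [0.143, 0.99, -0.0, 0.0]
force: [-0.3, -0.2, -2.7]
finger_gap: 0.546
gripper_force: 53.2
```

{"fn": "apply_moves", "kwargs": {"claw": [-1,-1,-1], "travel": [[0,0,0.0007],[0,0,0.0007],[0,0,0.0007]], "turn": [[0,0,0],[0,0,0],[0,0,0]]}}

```text
t: 25.52
tcp_pos: [0.6779, -0.1724, 0.0277]
tool_rot: [0.143, 0.99, -0.0, 0.0]
force: [-1.8, 0.3, 2.9]
finger_gap: 0.546
gripper_force: 53.6
```

{"fn": "apply_moves", "kwargs": {"claw": [1,1,1,1,1], "travel": [[0,0,0],[0,0,0],[0,0,0],[0,0,0],[0,0,0]], "turn": [[0,0,0],[0,0,0],[0,0,0],[0,0,0],[0,0,0]]}}

```text
t: 25.93
tcp_pos: [0.6779, -0.1725, 0.027]
tool_rot: [0.143, 0.99, -0.0, 0.0]
force: [-0.1, -0.1, 0.4]
finger_gap: 0.997
gripper_force: 0.0
```

{"fn": "apply_moves", "kwargs": {"claw": [1,1,1,1,1], "travel": [[0,0,-0.02],[0,0,-0.06],[0,0,-0.1],[0,0,-0.13],[0,0,-0.13]], "turn": [[0,0,0],[0,0,0],[0,0,0],[0,0,0],[0,0,0]]}}

```text
t: 26.35
tcp_pos: [0.6818, -0.174, 0.1377]
tool_rot: [0.143, 0.99, -0.002, 0.006]
force: [1.2, -0.5, 0.4]
finger_gap: 1.001
gripper_force: 0.0
```

{"fn": "apply_moves", "kwargs": {"claw": [1,1,1,1,1], "travel": [[0,0,0],[0,0,0],[0,0,0],[0,0,0],[0,0,0]], "turn": [[0,0,0],[0,0,0],[0,0,0],[0,0,0],[0,0,0]]}}

```text
t: 26.77
tcp_pos: [0.6771, -0.1721, 0.1295]
tool_rot: [0.143, 0.99, 0.0, -0.001]
force: [-0.1, 0.3, 0.0]
finger_gap: 0.996
gripper_force: 0.0
```

{"fn": "apply_moves", "kwargs": {"claw": [1,1,1], "travel": [[0,0,0],[0,0,0],[0,0,0]], "turn": [[0,0,0],[0,0,0],[0,0,0]]}}

```text
t: 27.02
tcp_pos: [0.6777, -0.1724, 0.1307]
tool_rot: [0.143, 0.99, 0.0, -0.0]
force: [-0.2, 0.8, -0.9]
finger_gap: 1.0
gripper_force: 0.0
```

```bash
python3 - <<'E'
from h import *
from station import manip
s=manip.snapshot("wrist"); np.savez("w11.npz",**s)
top(s,678,-172,.032)
plan((447,-207,120,112))
E
```

```text
placed [684.5, -175.5, 85.1, 51.1, -18.0]
t 27.07 tcp [ 677.8 -172.4  130.8] closing 73.6 gap 0.998 grip 0.0 F [0.1 0.3 0.2] q [-0.41  0.74  1.31  0.    1.09 -1.69]
  rows 3 travel [0.1323, -0.0615, 0.0068] turn [0.0, -0.0001, -0.1067]
  rows 3 travel [0.1451, -0.0146, 0.0068] turn [0.0, -0.0001, -0.1067]
```

{"fn": "apply_moves", "kwargs": {"claw": [1,1,1,1], "travel": [[0.1323,-0.0615,0.0068],[0.1323,-0.0615,0.0068],[0.1323,-0.0615,0.0068],[0.1323,-0.0615,0.0068]], "turn": [[0,0,-0.1067],[0,0,-0.1067],[0,0,-0.1067],[0,0,-0.1067]]}}

```text
t: 27.4
tcp_pos: [0.554, -0.188, 0.1243]
tool_rot: [-0.025, 1.0, 0.003, -0.006]
force: [-1.5, -0.5, -0.4]
finger_gap: 0.999
gripper_force: 0.0
```

{"fn": "apply_moves", "kwargs": {"claw": [1,1,1,1,1], "travel": [[0.1451,-0.0146,0.0068],[0.1451,-0.0146,0.0068],[0.1451,-0.0146,0.0068],[0.1451,-0.0146,0.0068],[0.1451,-0.0146,0.0068]], "turn": [[0,0,-0.1067],[0,0,-0.1067],[0,0,-0.1067],[0,0,-0.1067],[0,0,-0.1067]]}}

```text
t: 27.82
tcp_pos: [0.4461, -0.2073, 0.1205]
tool_rot: [-0.189, 0.982, 0.0, -0.0]
force: [-0.1, 0.3, 0.1]
finger_gap: 1.001
gripper_force: 0.0
```

{"fn": "apply_moves", "kwargs": {"claw": [1,1,1,1,1], "travel": [[0,0,0],[0,0,0],[0,0,0],[0,0,0],[0,0,0]], "turn": [[0,0,0],[0,0,0],[0,0,0],[0,0,0],[0,0,0]]}}

```text
t: 28.23
tcp_pos: [0.4479, -0.207, 0.1201]
tool_rot: [-0.191, 0.982, -0.0, 0.0]
force: [-0.3, 0.5, 0.2]
finger_gap: 1.003
gripper_force: 0.0
```

{"fn": "apply_moves", "kwargs": {"claw": [1,1,1,1,1], "travel": [[0,0,0],[0,0,0],[0,0,0],[0,0,0],[0,0,0]], "turn": [[0,0,0],[0,0,0],[0,0,0],[0,0,0],[0,0,0]]}}

```text
t: 28.65
tcp_pos: [0.447, -0.2071, 0.1202]
tool_rot: [-0.191, 0.982, -0.0, 0.0]
force: [0.0, 0.7, -0.3]
finger_gap: 0.999
gripper_force: 0.0
```

```bash
python3 - <<'E'
from h import *
from station import manip
top(dict(np.load("w11.npz")),678,-172,.036,.05)
s=manip.snapshot("wrist"); np.savez("w12.npz",**s); cv2.imwrite("pics/w12.png",s["pixels"][:,:,::-1])
measure(s,near=(448,-208),r=.06)
plan((447,-207,8,112))
E
```

```text
placed [678.3, -172.3, 70.4, 47.8, -16.5]
tall [265. 211.] [451.5, -215.4, 36.2, 8.4, 27.1] ztop [0.0255 0.0262]
tall [276. 210.] [448.9, -209.3, 36.1, 4.7, 23.8] ztop [0.0256 0.0263]
tall [286. 210.] [445.2, -201.4, 35.9, 5.2, 24.3] ztop [0.0255 0.0265]
tall [297. 211.] [442.1, -193.8, 36.0, 3.9, 23.5] ztop [0.0255 0.0264]
tall [255. 216.] [458.6, -221.5, 27.7, 4.4, 22.7] ztop [0.0255 0.0264]
t 28.7 tcp [ 447.  -207.1  120.2] closing 112.01 gap 1.001 grip 0.0 F [0.3 0.7 0.2] q [-0.66  0.53  1.86 -0.    0.75 -2.62]
  rows 3 travel [-0.0, 0.0001, 0.1403] turn [-0.0, -0.0, 0.0]
```

View pics/w12.png

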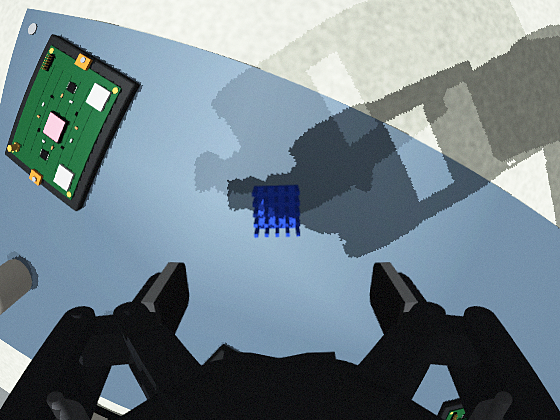

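The copper sink sits 0.6 mm from the pad centre. The blue sink is at (276,212) and the radio pad at (55,127).

```bash
python3 - <<'E'
from h import *
s=dict(np.load("w12.npz"))
top(s,448,-208,.008,.05);top(s,448,-208,.018,.05)
measure(s,near=(451,-417),r=.03)
E
```

```text
placed [448.5, -208.6, 36.3, 36.1, 23.7]
placed [448.5, -208.5, 36.2, 36.1, -66.0]
pad [ 53. 127.] [450.0, -419.4, 21.0, 20.7, -11.9] z 0.0202
tall [ 59. 128.] [450.9, -416.8, 59.4, 59.3, -27.3] ztop [0.02   0.0213]
```

{"fn": "apply_moves", "kwargs": {"claw": [1,1,1,1,1], "travel": [[-0.001,-0.0024,0.04],[-0.001,-0.0024,0.08],[-0.001,-0.0024,0.12],[-0.001,-0.0024,0.14],[-0.001,-0.0024,0.14]], "turn": [[0,0,-0.01],[0,0,-0.01],[0,0,-0.01],[0,0,-0.01],[0,0,-0.01]]}}

```text
t: 29.12
tcp_pos: [0.4467, -0.2074, 0.0051]
tool_rot: [-0.206, 0.979, 0.003, -0.002]
force: [-0.2, -0.2, 0.8]
finger_gap: 0.998
gripper_force: 0.0
```

{"fn": "apply_moves", "kwargs": {"claw": [1,1,1,1,1], "travel": [[0,0,0],[0,0,0],[0,0,0],[0,0,0],[0,0,0]], "turn": [[0,0,0],[0,0,0],[0,0,0],[0,0,0],[0,0,0]]}}

```text
t: 29.53
tcp_pos: [0.4491, -0.209, 0.0094]
tool_rot: [-0.206, 0.978, -0.001, 0.001]
force: [0.9, -0.5, 0.9]
finger_gap: 1.0
gripper_force: 0.0
```

{"fn": "apply_moves", "kwargs": {"claw": [-1,-1,-1,-1,-1], "travel": [[0,0,0],[0,0,0],[0,0,0],[0,0,0],[0,0,0]], "turn": [[0,0,0],[0,0,0],[0,0,0],[0,0,0],[0,0,0]], "newtons": 30}}

```text
t: 29.95
tcp_pos: [0.4486, -0.2086, 0.0084]
tool_rot: [-0.206, 0.978, -0.0, 0.0]
force: [-0.7, 0.4, 3.5]
finger_gap: 0.416
gripper_force: 31.2
```

{"fn": "apply_moves", "kwargs": {"claw": [-1,-1,-1,-1,-1], "travel": [[0,0,0],[0,0,0],[0,0,0],[0,0,0],[0,0,0]], "turn": [[0,0,0],[0,0,0],[0,0,0],[0,0,0],[0,0,0]]}}

```text
t: 30.37
tcp_pos: [0.4486, -0.2086, 0.0084]
tool_rot: [-0.206, 0.978, -0.0, 0.0]
force: [0.1, 0.5, 5.5]
finger_gap: 0.415
gripper_force: 31.4
```

```bash
python3 - <<'E'
from h import *
from math import *
c=radians(78)
plan((448.5,-208.6,140,113.8),(450+75*sin(c),-419-75*cos(c),140,78))
E
```

```text
t 30.37 tcp [ 448.6 -208.6    8.4] closing 113.81 gap 0.415 grip 31.4 F [0.1 0.5 5.5] q [-0.66  0.75  1.91  0.    0.48 -2.65]
  rows 4 travel [0.0001, -0.0, -0.1645] turn [-0.0001, 0.0, 0.0001]
  rows 3 travel [0.0142, -0.1481, 0.0] turn [0.0, 0.0, 0.0994]
  rows 3 travel [-0.032, -0.1453, 0.0] turn [0.0, 0.0, 0.0994]
```

{"fn": "apply_moves", "kwargs": {"claw": [-1,-1,-1,-1,-1], "travel": [[0,0,-0.02],[0,0,-0.06],[0,0,-0.11],[0,0,-0.15],[0,0,-0.165]], "turn": [[0,0,0],[0,0,0],[0,0,0],[0,0,0],[0,0,0]]}}

```text
t: 30.78
tcp_pos: [0.4502, -0.2097, 0.1438]
tool_rot: [-0.206, 0.978, -0.002, 0.002]
force: [1.2, -0.6, 0.4]
finger_gap: 0.412
gripper_force: 30.8
```

{"fn": "apply_moves", "kwargs": {"claw": [-1,-1,-1,-1], "travel": [[0.0142,-0.1481,0],[0.0142,-0.1481,0],[0.0142,-0.1481,0],[0.0142,-0.1481,0]], "turn": [[0,0,0.0994],[0,0,0.0994],[0,0,0.0994],[0,0,0.0994]]}}

```text
t: 31.12
tcp_pos: [0.4895, -0.3299, 0.1409]
tool_rot: [-0.049, 0.999, -0.005, 0.003]
force: [0.5, -0.4, 1.0]
finger_gap: 0.413
gripper_force: 30.7
```

{"fn": "apply_moves", "kwargs": {"claw": [-1,-1,-1,-1,-1], "travel": [[-0.032,-0.1453,0],[-0.032,-0.1453,0],[-0.032,-0.1453,0],[-0.032,-0.1453,0],[-0.032,-0.1453,0]], "turn": [[0,0,0.0994],[0,0,0.0994],[0,0,0.0994],[0,0,0.0994],[0,0,0.0994]]}}

```text
t: 31.53
tcp_pos: [0.5231, -0.4362, 0.139]
tool_rot: [0.105, 0.994, 0.0, -0.0]
force: [-0.7, 1.0, -0.8]
finger_gap: 0.415
gripper_force: 30.7
```

{"fn": "apply_moves", "kwargs": {"claw": [-1,-1,-1,-1,-1], "travel": [[0,0,0],[0,0,0],[0,0,0],[0,0,0],[0,0,0]], "turn": [[0,0,0],[0,0,0],[0,0,0],[0,0,0],[0,0,0]]}}

```text
t: 31.95
tcp_pos: [0.5234, -0.4336, 0.1404]
tool_rot: [0.104, 0.995, 0.0, -0.0]
force: [-1.1, -0.4, -0.0]
finger_gap: 0.415
gripper_force: 30.7
```

{"fn": "apply_moves", "kwargs": {"claw": [-1,-1,-1,-1,-1], "travel": [[0,0,0],[0,0,0],[0,0,0],[0,0,0],[0,0,0]], "turn": [[0,0,0],[0,0,0],[0,0,0],[0,0,0],[0,0,0]]}}

```text
t: 32.37
tcp_pos: [0.5234, -0.4346, 0.1402]
tool_rot: [0.104, 0.995, -0.0, 0.0]
force: [0.8, -0.8, -0.5]
finger_gap: 0.413
gripper_force: 30.7
```

```bash
python3 - <<'E'
from h import *
from station import manip
s=manip.snapshot("wrist"); np.savez("w13.npz",**s); cv2.imwrite("pics/w13.png",s["pixels"][:,:,::-1])
plan((450,-419,80,78)); measure(s,near=(450,-418),r=.05); held(s,40)
E
```

```text
t 32.42 tcp [ 523.4 -434.6  140.2] closing 78.02 gap 0.412 grip 30.7 F [-0.2 -0.5 -0.5] q [-0.86  0.7   1.36 -0.    1.08 -2.22]
  rows 3 travel [0.0938, -0.0, 0.0752] turn [-0.0, 0.0, 0.0001]
pad [279. 113.] [449.9, -418.9, 20.3, 20.0, -12.0] z 0.0204
tall [280. 114.] [450.0, -418.1, 99.6, 99.5, -58.8] ztop [0.0178 0.021 ]
held n 7457 x [-18.1   2.3  18.2] y [-18.8  18.8] z [-38.2  -9.1   6. ]
 rect [-0.4, 0.0, 38.0, 37.8, 89.9]
```

View pics/w13.png

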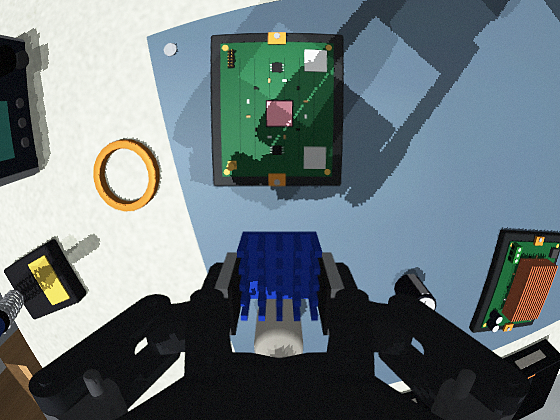

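The pad is at (279,113), at (449.9,-418.9), and the sink is held centred.

{"fn": "apply_moves", "kwargs": {"claw": [-1,-1,-1,-1,-1], "travel": [[0.0939,0,0.075],[0.0939,0,0.075],[0.0939,0,0.075],[0.0939,0,0.105],[0.0939,0,0.1325]], "turn": [[0,0,0],[0,0,0],[0,0,0],[0,0,0],[0,0,0]]}}

```text
t: 32.83
tcp_pos: [0.4492, -0.4194, 0.034]
tool_rot: [0.105, 0.994, -0.0, 0.0]
force: [0.0, -0.3, 0.3]
finger_gap: 0.41
gripper_force: 30.8
```

{"fn": "apply_moves", "kwargs": {"claw": [-1,-1,-1,-1,-1], "travel": [[0,0,0],[0,0,0],[0,0,0],[0,0,0],[0,0,0]], "turn": [[0,0,0],[0,0,0],[0,0,0],[0,0,0],[0,0,0]]}}

```text
t: 33.25
tcp_pos: [0.4508, -0.4198, 0.0357]
tool_rot: [0.104, 0.995, -0.001, 0.001]
force: [-0.1, 0.0, -0.3]
finger_gap: 0.413
gripper_force: 30.8
```

{"fn": "apply_moves", "kwargs": {"claw": [-1,-1,-1,-1,-1], "travel": [[0,0,0],[0,0,0],[0,0,0],[0,0,0],[0,0,0]], "turn": [[0,0,0],[0,0,0],[0,0,0],[0,0,0],[0,0,0]]}}

```text
t: 33.67
tcp_pos: [0.4499, -0.419, 0.0343]
tool_rot: [0.104, 0.995, -0.0, 0.0]
force: [-0.0, 0.1, -0.4]
finger_gap: 0.413
gripper_force: 30.8
```

```bash
python3 - <<'E'
from h import *
plan((449.9,-418.9,28.5,78))
E
```

```text
t 33.67 tcp [ 449.9 -419.    34.3] closing 78.03 gap 0.413 grip 30.8 F [-0.   0.1 -0.4] q [-0.93  0.78  1.59 -0.    0.77 -2.29]
  rows 1 travel [0.0, 0.0001, 0.0073] turn [-0.0, 0.0, 0.0001]
```

{"fn": "apply_moves", "kwargs": {"claw": [-1,-1,-1,-1,-1], "travel": [[0,0,0.002],[0,0,0.004],[0,0,0.006],[0,0,0.0075],[0,0,0.0075]], "turn": [[0,0,0],[0,0,0],[0,0,0],[0,0,0],[0,0,0]]}}

```text
t: 34.08
tcp_pos: [0.4497, -0.4187, 0.0277]
tool_rot: [0.104, 0.995, 0.0, -0.0]
force: [0.9, -0.4, 0.4]
finger_gap: 0.414
gripper_force: 30.8
```

{"fn": "apply_moves", "kwargs": {"claw": [-1,-1,-1], "travel": [[0,0,0.001],[0,0,0.001],[0,0,0.001]], "turn": [[0,0,0],[0,0,0],[0,0,0]]}}

```text
t: 34.33
tcp_pos: [0.4499, -0.419, 0.0275]
tool_rot: [0.104, 0.995, -0.0, 0.0]
force: [-0.3, 0.1, 0.6]
finger_gap: 0.411
gripper_force: 30.9
```

{"fn": "apply_moves", "kwargs": {"claw": [-1,-1,-1], "travel": [[0,0,0.0007],[0,0,0.0007],[0,0,0.0007]], "turn": [[0,0,0],[0,0,0],[0,0,0]]}}

```text
t: 34.58
tcp_pos: [0.45, -0.419, 0.0275]
tool_rot: [0.104, 0.995, -0.0, 0.0]
force: [-1.0, 1.0, 5.6]
finger_gap: 0.413
gripper_force: 31.4
```

Contact. I let go and rise clear.

{"fn": "apply_moves", "kwargs": {"claw": [-1,-1,-1], "travel": [[0,0,-0.0008],[0,0,-0.0008],[0,0,-0.0008]], "turn": [[0,0,0],[0,0,0],[0,0,0]]}}

```text
t: 34.83
tcp_pos: [0.45, -0.4191, 0.0275]
tool_rot: [0.104, 0.995, -0.0, 0.0]
force: [0.4, 0.3, 1.7]
finger_gap: 0.412
gripper_force: 31.1
```

{"fn": "apply_moves", "kwargs": {"claw": [1,1,1,1,1], "travel": [[0,0,0],[0,0,0],[0,0,0],[0,0,0],[0,0,0]], "turn": [[0,0,0],[0,0,0],[0,0,0],[0,0,0],[0,0,0]]}}

```text
t: 35.25
tcp_pos: [0.4499, -0.4189, 0.0273]
tool_rot: [0.104, 0.995, 0.0, -0.0]
force: [-0.1, -0.8, 0.1]
finger_gap: 0.996
gripper_force: 0.0
```

{"fn": "apply_moves", "kwargs": {"claw": [1,1,1,1,1], "travel": [[0,0,-0.02],[0,0,-0.06],[0,0,-0.1],[0,0,-0.14],[0,0,-0.14]], "turn": [[0,0,0],[0,0,0],[0,0,0],[0,0,0],[0,0,0]]}}

```text
t: 35.67
tcp_pos: [0.4527, -0.4224, 0.1461]
tool_rot: [0.104, 0.995, -0.005, 0.004]
force: [1.9, -0.9, 0.5]
finger_gap: 1.002
gripper_force: 0.0
```

{"fn": "apply_moves", "kwargs": {"claw": [1,1,1,1,1], "travel": [[0,0,0],[0,0,0],[0,0,0],[0,0,0],[0,0,0]], "turn": [[0,0,0],[0,0,0],[0,0,0],[0,0,0],[0,0,0]]}}

```text
t: 36.08
tcp_pos: [0.4493, -0.4183, 0.138]
tool_rot: [0.104, 0.995, 0.001, -0.001]
force: [-0.4, 0.5, -0.4]
finger_gap: 0.998
gripper_force: 0.0
```

{"fn": "apply_moves", "kwargs": {"claw": [1,1,1,1,1], "travel": [[0,0,0],[0,0,0],[0,0,0],[0,0,0],[0,0,0]], "turn": [[0,0,0],[0,0,0],[0,0,0],[0,0,0],[0,0,0]]}}

```text
t: 36.5
tcp_pos: [0.4499, -0.419, 0.1395]
tool_rot: [0.104, 0.995, -0.0, -0.0]
force: [0.0, 0.3, -0.2]
finger_gap: 1.004
gripper_force: 0.0
```

```bash
python3 - <<'E'
from h import *
from station import manip
s=manip.snapshot("wrist"); top(s,450,-419,.034,.045); plan()
s=manip.snapshot("scene"); cv2.imwrite("pics/scene1.png",s["pixels"][:,:,::-1])
E
```

```text
placed [449.8, -419.1, 36.5, 36.1, -12.1]
t 36.55 tcp [ 449.9 -419.   139.5] closing 78.02 gap 0.999 grip 0.0 F [ 0.1  0.3 -0.9] q [-0.93  0.63  1.54 -0.    0.97 -2.29]
```

View pics/scene1.png

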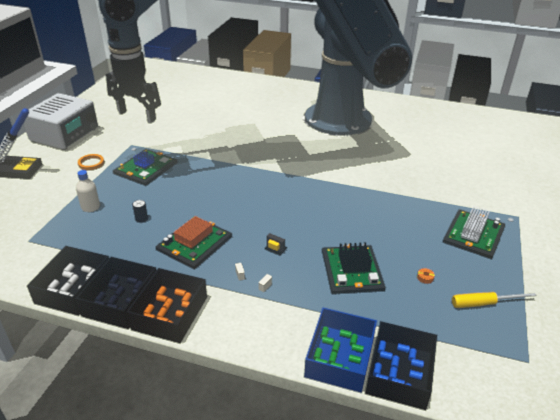

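All four sinks sit on their pads, at (145,160), (194,232), (353,258) and (475,226). The capacitor at (140,210) and transformer at (276,243) have not moved, and the gripper is clear.

```bash
python3 -c "
from station import manip
print(manip.sign_off())"
```

```text
the job is handed in; nothing more can be done
None
```

All four heat sinks are on their matching pads, each measured within about 0.6 mm of the pad centre and 0.3° of square; the capacitor and transformer were left where they stood, and the job was handed in at about 36.6 s.

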